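Load the mould clamp and wind it tight

TASK

Put the brush that lies across the mould clamp into the blue tray, and stand every wooden mould block on the bench upright, handle up, in a slot of its own in the clamp, right down on the slot's floor. With all of them standing in the slots, wind the red tension wheel clockwise until it turns firm and the needle rests in the green band of the dial, never on into the red. Last, stand the red marker upright in the ring beside the wheel to show that the clamp is tight; leave the other things on the bench where they are.

Things in the scene. Friction and masses are not known exactly. Their poses are not given: they have to be found in the camera images.
- mould0: wooden mould block with a carved flower on both faces: body 90 (own x) x 30 (own y) x 80 (z) mm, 0.3 kg, and on top of it, centred, a handle tab 34 (x) x 26 (y) mm, 45 mm high, so 125 mm in all; its shoulders are at 80 mm. It stands upright on the bench to the left of the clamp. Origin: centre of the underside. May be absent (None from the start)
- mould1: wooden mould block with a carved flower on both faces: body 90 (own x) x 30 (own y) x 80 (z) mm, 0.3 kg, and on top of it, centred, a handle tab 34 (x) x 26 (y) mm, 45 mm high, so 125 mm in all; its shoulders are at 80 mm. It stands upright on the bench to the left of the clamp. Origin: centre of the underside. May be absent (None from the start)
- mould2: wooden mould block with a carved flower on both faces: body 90 (own x) x 30 (own y) x 80 (z) mm, 0.3 kg, and on top of it, centred, a handle tab 34 (x) x 26 (y) mm, 45 mm high, so 125 mm in all; its shoulders are at 80 mm. It stands upright on the bench to the left of the clamp. Origin: centre of the underside. May be absent (None from the start)
- mould3: wooden mould block with a carved flower on both faces: body 90 (own x) x 30 (own y) x 80 (z) mm, 0.3 kg, and on top of it, centred, a handle tab 34 (x) x 26 (y) mm, 45 mm high, so 125 mm in all; its shoulders are at 80 mm. It stands upright on the bench to the left of the clamp. Origin: centre of the underside. May be absent (None from the start)
- clamp: green and steel clamp fixed to the bench; origin on the bench under the middle of its bed, own x from the wheel end (near the robot) to the fence. Four slots side by side along own y, open above, run along x between ribs whose tops are 50 mm above the bench. A fence, its top 60 mm above the bench, closes them at x = +53 mm
- slot0 (a point): centre of the floor of slot 0 (clamp x = 0, y = -72 mm), 10 mm above the bench, axes as the clamp's; 35 mm wide between ribs 13 mm thick. A block stands in it with its 90 mm side along the slot, handle up; slots are 48 mm apart. At the near end a sliding pad, 36 to 60 mm above the bench, closes the slot: it is 106 mm long at wheel 0 and 4 mm shorter per radian of wheel
- slot1 (a point): centre of the floor of slot 1 (clamp x = 0, y = -24 mm), 10 mm above the bench, axes as the clamp's; 35 mm wide between ribs 13 mm thick. A block stands in it with its 90 mm side along the slot, handle up; slots are 48 mm apart. At the near end a sliding pad, 36 to 60 mm above the bench, closes the slot: it is 106 mm long at wheel 0 and 4 mm shorter per radian of wheel
- slot2 (a point): centre of the floor of slot 2 (clamp x = 0, y = 24 mm), 10 mm above the bench, axes as the clamp's; 35 mm wide between ribs 13 mm thick. A block stands in it with its 90 mm side along the slot, handle up; slots are 48 mm apart. At the near end a sliding pad, 36 to 60 mm above the bench, closes the slot: it is 106 mm long at wheel 0 and 4 mm shorter per radian of wheel
- slot3 (a point): centre of the floor of slot 3 (clamp x = 0, y = 72 mm), 10 mm above the bench, axes as the clamp's; 35 mm wide between ribs 13 mm thick. A block stands in it with its 90 mm side along the slot, handle up; slots are 48 mm apart. At the near end a sliding pad, 36 to 60 mm above the bench, closes the slot: it is 106 mm long at wheel 0 and 4 mm shorter per radian of wheel
- wheel (a joint): angle of the red tension wheel (96 mm disc, vertical axis, at clamp x = -165 mm), grows clockwise seen from above; starts at 0 to 1.2, stop at 7.5 rad. It runs at 0.3 N m and stays where left; once the blocks are squeezed between pad and fence a spring adds resistance, about 0.18 N m more in mid green. Needs 4 to 5.5 rad
- wheel_grip (a point): middle of the black grip bar on top of the tension wheel, on its axis, 97 mm above the bench; the bar is 64 mm long (own x), 16 mm thick (own y), reaches from 17 mm above to 17 mm below this point, with the wheel disc below it; it turns with the wheel
- needle (a joint): angle of the black needle on the white tension dial, rad; 0 = no tension, pointing to the clamp's -x, growing clockwise seen from above with the spring's squeeze (1 rad per rad of wheel once all play is gone). Green band 1.0 to 1.75, red from 1.75 up
- dial (a point): centre of the white dial, 72 mm across, facing up, 61 mm above the bench beside the wheel, at clamp y = +85 mm; it rides on the carriage behind the pad and creeps 4 mm towards the fence per radian of wheel
- brush: dusting brush, wooden block with a blue end, 150 (own x) x 28 (y) x 24 (z) mm, 0.09 kg, origin at the centre of its underside; starts lying flat across the ribs of the clamp, its underside 50 mm above the bench
- tray: fixed blue open tray, 200 (own x) x 110 (y) x 30 mm high, walls 5 mm, to the right of the clamp; origin on the bench under its centre, its inner floor 5 mm above the bench
- basin: green bowl 170 mm across, bystander; origin at the centre of its underside
- jug: white mug 72 mm across, 90 mm high, bystander; origin at the centre of its underside
- candle: white candle on a foot, 112 mm high, bystander; origin at the centre of its underside
- phone: black slab 150 x 72 x 9 mm, bystander; origin at the centre of its underside
- flower: plaster flower with red petals, 76 mm across, bystander; origin at the centre of its underside
- jar: jar 70 mm across, 90 mm high, bystander; origin at the centre of its underside
- marker: red round marker rod, 28 mm across, with a white band near the top, on a heavy steel foot 48 mm across and 14 mm thick; 120 mm tall in all, 0.2 kg, standing upright on the bench at the far left; origin at the centre of its foot
- holder_in (a point): centre of the floor of the open steel ring fixed on the clamp beside the wheel (clamp x = -165, y = -83 mm), where the marker is stood: inner diameter 54 mm, outer 62 mm, 20 mm high, its floor 10 mm above the bench
Mind the look-alikes: they are no part of the job. Several things have the shape of the brush; the one meant has the colours described above.

How it is judged:
By the outcome, as a careful person would: the job done as asked, in the order asked, and still so for the second after the job is handed in, with the robot touching nothing.
Of mould0, mould1, mould2, mould3 only 2 to 4 are there at a start; the rules pass over those that are not, and their reading is None.
At some moment in a run one of brush, marker may be knocked a few centimetres aside while the robot is not near it.
It also fails if it takes over 208 s, if anything falls off the work surface, if the arm or the gripper's body presses on something with over 40 N, if the wrist force passes 120 N, or if a joint passes its speed limit or range.

ROBOT

A 6-joint arm with a two-finger parallel gripper is mounted at the origin on the work surface. World frame = base frame: x ahead of the robot, y to its left, z up, the work surface at z = 0. Lengths are in m, angles in degrees, forces in N, time in s.
With the tool pointing down it reaches from about 0.35 to 0.875 m from the base axis. Payload 4.2 kg.
Tool frame: the origin (TCP) lies where the fingers leave the gripper's body, on its centre line; the fingertips stand 70 mm ahead of it and the grasp point (between the pads) lies 51 mm ahead of it; z points along the fingers, y is the direction in which the jaws open and shut (so a half turn about z gives the same grasp; the last joint's range is limited). The gripper opens to 87 mm and grips with 3 to 60 N. Pads are 19 mm wide; open, the fingers measure 117 mm over their backs; the gripper's body (75 mm by 190 mm) begins 51 mm behind the grasp point.
Start: joints at [-55.141, 22.042, 0.453, 0, -68.411, -14.817], TCP at [0.214, -0.587, 0.292] pointing down, gripper open.
Joint ranges: [-179.83, 179.83], [-69.29, 118.12], [-61.27, 80.66], [-181.25, 117.63], [-171.15, -9.14], [-177.46, 177.46]. Speed limits (degrees/s): [159.86, 159.86, 180, 180, 180, 180].

INTERFACE

Orientations are given as a 3x3 rotation matrix whose columns are the frame's x, y, z axes.
In Python, from station import sense, cams, job gives the robot as it stands. The module is installed in compiled form; this text tells all that it offers.
- The arm moves only by the shell command python3 -m handwheel 'ROWS'. ROWS is JSON, a list of rows, each a list of 5 numbers: the shift along the tool's x, y, z in cm, then the turn about the tool's z in degrees, then the opening, from 0 (shut) to 1 (fully open). A call has 1 to 10 rows; each row shifts and turns the commanded pose from where the row before left it, along the tool's axes as they then stand; what a row does not reach is not made up. A row lasts 1/8 s, in which the tool goes at most 62.5 mm and 10.7 degrees, less where a joint would pass 70% of its speed; a pose out of reach is approached as far as the arm can. A call with a gripper value outside its range is refused whole. The fingers move at their own pace and stop on an object; the grip force is fixed at half the most. Time passes only in rows, so rows that do not move let the fingers close. It gives the time, the measured TCP pose, the force and the opening at its end, in the units of the state.
- sense(): the state, without advancing time (a new reading comes with each control period).
- cams.capture(name): name is "side" or "top" or "wrist"; returns the picture (420x560x3 uint8, red, green, blue); there is no depth.
- cams.camera_params(name): a dict with "fx", "fy", "cx", "cy" (pixels), "origin" and "rotation" of the camera in the world. Camera axes: x right, y down, z forward; pixel columns grow to the right and rows downward; lengths in m; the calibration is good to about 2 mm. A picture is of the moment at which its call begins: read the wrist's pose just before it. camera_params takes no time and is no camera call; for the wrist camera it gives the pose at the moment of the call.
- job.finish_job(): hands the job in, once; it reports no verdict.
The state is a dict: "time_s": time; "joints": joint angles; "joint_velocities": joint speeds; "effort": joint torques, N m; "tcp_pos": TCP position; "ee_rot": TCP orientation; "wrist_force": force on the tool from outside, world axes, zero at the start; "moment": the same for the moment, N m; "gripper_width": opening from 0.0 (shut) to 1.0 (fully open).
Only numpy, scipy, OpenCV 4.12 (cv2) and the standard library are available. Lean on these libraries where they do the work, as an engineer would, in place of code of your own. Each camera call takes 0.05 s, during which the arm holds its last target. There are 200 camera calls.

## Working session

There is one attempt and no reset: what is moved stays moved. The work goes in short steps, Python scripts to look and compute and a shell command to move; the robot and the scene stay as the last step left them, time stands still between calls to the robot, and variables do not carry over. Pictures are saved under pics/ and viewed, about 12 in all and at most 16, crops included, and the job is handed in when it is done.

```bash
mkdir -p pics
cat > h.py <<'E'
import numpy as np, cv2
from station import sense, cams, job
def cap(n, f=None):
    im=cams.capture(n)
    if f: cv2.imwrite('pics/'+f, im[:,:,::-1])
    return im
def ray(P,u,v):
    d=np.array(P['rotation'])@np.array([(u-P['cx'])/P['fx'],(v-P['cy'])/P['fy'],1]); return np.array(P['origin']),d
def onz(P,u,v,z):
    o,d=ray(P,u,v); return (o+d*(z-o[2])/d[2])
def proj(P,p):
    q=np.array(P['rotation']).T@(np.array(p)-np.array(P['origin'])); return P['fx']*q[0]/q[2]+P['cx'],P['fy']*q[1]/q[2]+P['cy']
E
python3 - <<'E'
from h import *
for n in ['top','side','wrist']:
    cap(n,n+'0.png'); P=cams.camera_params(n); print(n,P['fx'],P['cx'],P['cy'],np.round(P['origin'],3),np.round(P['rotation'],3).tolist())
s=sense(); print(s['time_s'],s['tcp_pos'],np.round(s['ee_rot'],3).tolist(),s['gripper_width'])
E
```

```text
top 476.06043814017244 281.1054604903319 206.65502674920333 [ 0.428 -0.002  1.269] [[0.016, -0.997, 0.073], [-1.0, -0.015, 0.016], [-0.015, -0.073, -0.997]]
side 393.4804039728638 273.1048143508611 208.94520087638506 [-0.007  0.686  1.069] [[-0.795, -0.46, 0.395], [-0.607, 0.595, -0.527], [0.007, -0.659, -0.753]]
wrist 354.7274093238339 280.8211953021121 215.57171918377446 [ 0.15  -0.61   0.385] [[-0.342, 0.91, 0.233], [0.94, 0.331, 0.087], [0.002, 0.249, -0.969]]
0.15 [ 0.21410167 -0.58682956  0.29143851] [[-0.939, -0.343, -0.001], [-0.343, 0.939, 0.001], [0.0, 0.002, -1.0]] 0.9973512958860955
```

View pics/top0.png

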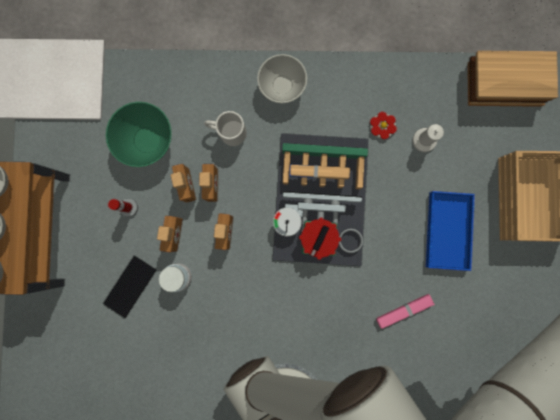

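View pics/side0.png

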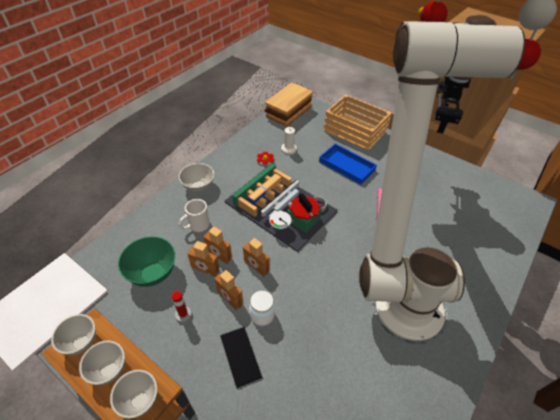

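Top view: four blocks at about (181,182), (208,182), (169,233) and (222,231). Clamp at (320,200), wheel (320,239), dial (287,221), ring (350,240), marker (122,207), tray (450,230). There are two brush shapes, at (320,171) across the ribs and a pink one at (405,311). The one on the ribs fits; I'll confirm it in a crop.

Run:
```python
from h import *
im=cv2.imread('pics/top0.png')
c=cv2.resize(im[130:275,100:370],None,fx=2.95,fy=2.95,interpolation=cv2.INTER_CUBIC); cv2.imwrite('pics/crop1.png',c)
P=cams.camera_params('top')
hsv=cv2.cvtColor(im,cv2.COLOR_BGR2HSV)
def show(name,m,z,amin=30):
    n,l,s,c=cv2.connectedComponentsWithStats(m.astype(np.uint8))
    for i in range(1,n):
        if s[i,4]>amin:
            r=cv2.minAreaRect(np.argwhere(l==i)[:,::-1].astype(np.float32))
            print(name,s[i,4],np.round(c[i],1),'world',np.round(onz(P,*r[0],z),4)[:2],'box',np.round(onz(P,*c[i],z),4)[:2],[np.round(onz(P,*q,z)[:2],3).tolist() for q in cv2.boxPoints(r)] )
H,S,V=cv2.split(hsv)
show('red',((H<6)|(H>174))&(S>150)&(V>70),0.08)
show('blue',(H>105)&(H<125)&(S>150),0.03)
show('handle',(H>8)&(H<22)&(S>100)&(V>135),0.125,25)
show('green',(H>60)&(H<90)&(S>100),0.06,60)
```

```text
red 407 [382.8 125.1] world [ 0.7254 -0.2368] box [ 0.7254 -0.2369] [[0.71, -0.194], [0.767, -0.219], [0.741, -0.28], [0.684, -0.255]]
red 87 [113.9 204.2] world [0.5142 0.4378] box [0.5149 0.4381] [[0.525, 0.451], [0.526, 0.426], [0.503, 0.425], [0.503, 0.45]]
red 1020 [319.7 237.7] world [ 0.4376 -0.0801] box [ 0.4387 -0.0805] [[0.464, -0.017], [0.501, -0.106], [0.411, -0.143], [0.375, -0.054]]
blue 3397 [449.7 230.6] world [ 0.4629 -0.4193] box [ 0.4627 -0.4195] [[0.366, -0.356], [0.565, -0.367], [0.561, -0.483], [0.363, -0.471]]
handle 3582 [517.1  73.5] world [ 0.8461 -0.5549] box [ 0.8461 -0.555 ] [[0.902, -0.461], [0.903, -0.651], [0.791, -0.648], [0.789, -0.459]]
handle 2005 [532.4 208.1] world [ 0.5474 -0.5976] box [ 0.517  -0.5847] [[0.655, -0.549], [0.656, -0.651], [0.442, -0.646], [0.44, -0.544]]
handle 138 [286.  167.8] world [0.6069 0.0058] box [0.6062 0.0058] [[0.572, 0.014], [0.643, 0.008], [0.642, -0.003], [0.571, 0.003]]
handle 48 [305.1 159.5] world [ 0.6283 -0.04  ] box [ 0.6271 -0.0403] [[0.641, -0.035], [0.641, -0.045], [0.616, -0.045], [0.616, -0.035]]
handle 4
[... 758 characters left out ...]
0.006], [0.611, -0.059], [0.588, -0.057]]
handle 157 [ 43.4 211.7] world [0.4798 0.5939] box [0.4909 0.5927] [[0.414, 0.607], [0.548, 0.595], [0.546, 0.581], [0.412, 0.592]]
handle 203 [220.9 227. ] world [0.4632 0.1614] box [0.4603 0.1604] [[0.437, 0.179], [0.494, 0.17], [0.489, 0.144], [0.433, 0.153]]
handle 186 [164.9 229.8] world [0.456  0.2955] box [0.4515 0.2953] [[0.432, 0.318], [0.489, 0.299], [0.48, 0.273], [0.423, 0.293]]
green 3205 [138.1 134.2] world [0.698  0.3917] box [0.6989 0.3901] [[0.78, 0.477], [0.782, 0.313], [0.617, 0.307], [0.615, 0.47]]
green 727 [324.5 150.1] world [ 0.6622 -0.0917] box [ 0.6635 -0.0919] [[0.654, 0.016], [0.68, 0.015], [0.67, -0.199], [0.644, -0.198]]
```

View pics/crop1.png

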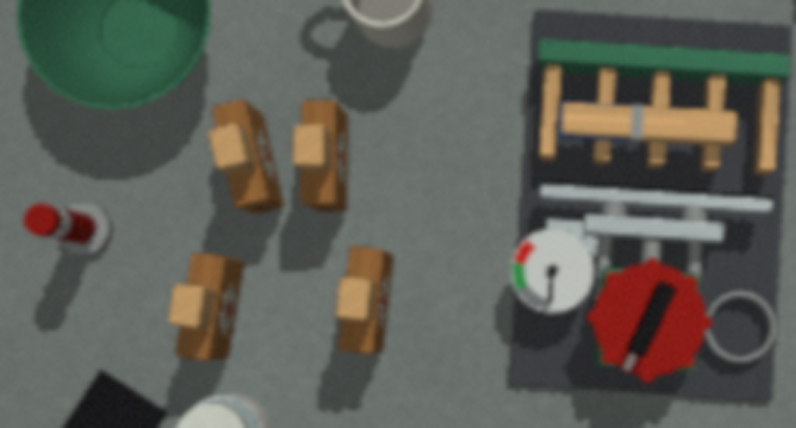

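The crop shows the brush across the ribs at crop (650,122), natural wood with a grey band and some dark blue at its left end. The look-alike at (405,311) is pink and lies off the clamp, so the brush on the ribs is the one. The dial's needle rests at zero.

```bash
cat >> h.py <<'E'
def to(x,y,gz,th=None):
    """print tool-frame shift (cm) and turn to bring grasp point to x,y,gz with jaw axis at th deg"""
    s=sense(); R=np.array(s['ee_rot']); p=np.array(s['tcp_pos']); g=p+0.051*R[:,2]
    a=np.degrees(np.arctan2(R[1,1],R[0,1])); t=0
    if th is not None:
        t=(a-th+180)%360-180
    d=np.array([x,y,gz])-g; L=(R.T@d)*100
    c,sn=np.cos(np.radians(t)),np.sin(np.radians(t)); L2=np.array([[c,sn,0],[-sn,c,0],[0,0,1]])@L
    print('t=%.1f th=%.1f j6=%.0f grasp=%s w=%.3f f=%s'%(s['time_s'],a,s['joints'][5],np.round(g,4),s['gripper_width'],np.round(s['wrist_force'],1)),'| turn %.1f'%t,'shift now',np.round(L,2),'after turn',np.round(L2,2))
E
python3 - <<'E'
from h import *
im=cv2.imread('pics/top0.png'); P=cams.camera_params('top')
H,S,V=cv2.split(cv2.cvtColor(im,cv2.COLOR_BGR2HSV))
# brush: wood + band inside window, opened vertically to drop the ribs
m=np.zeros(H.shape,np.uint8); w=((V>105)).astype(np.uint8); m[155:190,285:356]=w[155:190,285:356]
m=cv2.morphologyEx(m,cv2.MORPH_OPEN,np.ones((4,15),np.uint8))
r=cv2.minAreaRect(np.argwhere(m)[:,::-1].astype(np.float32)); print('brush',r,np.round(onz(P,*r[0],.074),4),[np.round(onz(P,*q,.074)[:2],3).tolist() for q in cv2.boxPoints(r)])
# ring, wheel, dial by Hough on upscaled crop
g=cv2.resize(cv2.cvtColor(im,cv2.COLOR_BGR2GRAY)[195:270,265:375],None,fx=4,fy=4,interpolation=cv2.INTER_CUBIC)
for lo,hi in ((44,56),(60,78)):
    c=cv2.HoughCircles(g,cv2.HOUGH_GRADIENT,1,60,param1=80,param2=20,minRadius=lo,maxRadius=hi)
    print(lo,[(np.round(q[0]/4+265,1),np.round(q[1]/4+195,1),q[2]/4) for q in c[0][:4]] if c is not None else None)
# ribs: outer ones, row by row centre at z=.05
for u0,u1 in ((280,294),(354,368)):
    pts=[]
    for v in range(158,186):
        u=np.where((V[v,u0:u1]>110)&(S[v,u0:u1]>70))[0]
        if len(u)>3: pts.append(onz(P,u.mean()+u0,v,.05)[:2])
    pts=np.array(pts); k=np.polyfit(pts[:,0],pts[:,1],1); print('rib slope deg',np.degrees(np.arctan(k[0])),'mid',pts.mean(0),pts[0],pts[-1])
to(0.6,-.09,.2,177)
E
```

```text
brush ((316.99249267578125, 172.14962768554688), (64.41952514648438, 11.385777473449707), 2.862405300140381) [ 0.6041 -0.0724  0.074 ] [[0.593, 0.01], [0.622, 0.009], [0.616, -0.154], [0.587, -0.153]]
44 [(np.float32(350.6), np.float32(240.4), np.float32(12.05)), (np.float32(287.6), np.float32(222.1), np.float32(13.575))]
60 [(np.float32(287.6), np.float32(219.9), np.float32(15.6))]
rib slope deg -3.7219166220215967 mid [0.61219364 0.00434765] [0.64346576 0.00538561] [0.58094516 0.00703267]
rib slope deg -2.823129169109599 mid [ 0.61086451 -0.18520859] [ 0.64597557 -0.18558772] [ 0.57582573 -0.18327163]
t=0.1 th=110.0 j6=-15 grasp=[ 0.2141 -0.5868  0.2404] w=0.997 f=[ 0.   0.5 -0.3] | turn -67.0 shift now [-53.28  33.44   4.09] after turn [-51.62 -35.94   4.09]
```

```bash
python3 -m handwheel '[[0,0,0,-9.6,0.6],[0,0,0,-9.6,0.6],[0,0,0,-9.6,0.6],[0,0,0,-9.6,0.6],[0,0,0,-9.6,0.6],[0,0,0,-9.6,0.6],[0,0,0,-9.4,0.6],[-4,-2.8,0,0,0.6],[-4,-2.8,0,0,0.6],[-4,-2.8,0,0,0.6]]' && python3 -m handwheel '[[-4,-2.8,0.5,0,0.6],[-4,-2.8,0.5,0,0.6],[-4,-2.8,0.5,0,0.6],[-4,-2.8,0.5,0,0.6],[-4,-2.8,0.5,0,0.6],[-4,-2.8,0.5,0,0.6],[-4,-2.8,0.5,0,0.6],[-4,-2.8,0.5,0,0.6],[-3.6,-2.4,0,0,0.6],[0,0,0,0,0.6]]'
python3 - <<'E'
from h import *
cap('wrist','w1.png'); P=cams.camera_params('wrist'); print({k:np.round(v,3).tolist() for k,v in P.items()})
to(0.604,-.08,.073,178)
for p in [(.604,-.08,.074),(.604,-.09,.05)]: print(proj(P,p))
E
```

```text
time_s: 1.4
tcp_pos: [0.3049, -0.4704, 0.2919]
ee_rot: [[-0.052, -0.999, -0.0], [-0.999, 0.052, 0.001], [-0.0, 0.0, -1.0]]
wrist_force: [0.4, 0.1, 1.0]
gripper_width: 0.6
time_s: 2.65
tcp_pos: [0.5717, -0.1267, 0.2515]
ee_rot: [[-0.048, -0.999, -0.001], [-0.999, 0.048, 0.0], [-0.0, 0.001, -1.0]]
wrist_force: [-0.7, -0.1, 1.1]
gripper_width: 0.597
{'fx': 354.727, 'fy': 354.727, 'cx': 280.821, 'cy': 215.572, 'origin': [0.567, -0.195, 0.345], 'rotation': [[-0.999, 0.049, 0.011], [0.05, 0.967, 0.249], [0.001, 0.249, -0.969]]}
t=2.7 th=177.2 j6=-6 grasp=[ 0.5706 -0.1278  0.2006] w=0.601 f=[-0.2  0.1  0.5] | turn -0.8 shift now [-4.94 -3.12 12.75] after turn [-4.9  -3.19 12.75]
(np.float64(242.64210638294801), np.float64(270.74583088138456))
(np.float64(244.57649760404377), np.float64(249.3146952822639))
```

View pics/w1.png

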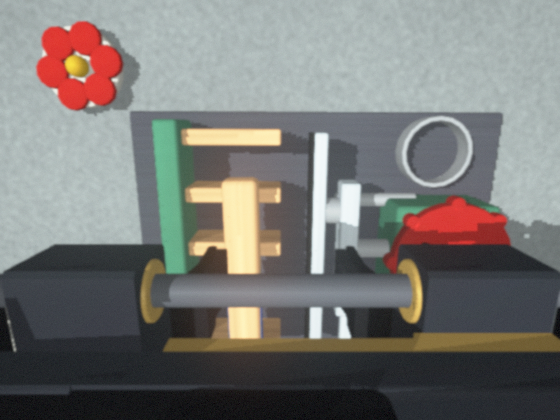

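The wrist view shows the brush's near end at about (243,180) with edges at columns 224–262. Rib 0 is at row 137, the ring centre at (435,152), and the fence spans columns 155–190.

```bash
python3 - <<'E'
from h import *
im=cv2.imread('pics/w1.png'); P=cams.camera_params('wrist')
for n,u,v,z in [('bend',243,180,.074),('bL',224,185,.074),('bR',262,185,.074),('bL2',227,235,.074),('bR2',261,235,.074),('rib0',182,137,.05),('rib0b',280,137,.05),('rib1',188,193,.05),('ring',435,152,.03),('fence',188,140,.06),('fence2',189,230,.06)]: print(n,np.round(onz(P,u,v,z)[:2],4))
V=im.max(2).astype(int);B=im.astype(int)
wood=(B[:,:,2]-B[:,:,0]>50)
for c0,c1,r0,r1,z in [(200,275,120,155,.05),(270,279,180,205,.05),(270,279,228,248,.05)]:
    for c in (c0,(c0+c1)//2,c1):
        r=np.where(wood[r0:r1,c])[0]+r0
        if len(r): print('rib col',c,r.min(),r.max(),np.round(onz(P,c,r.min()-.5,z)[:2],4),np.round(onz(P,c,r.max()+.5,z)[:2],4))
E
python3 -m handwheel '[[-2.4,-1.6,2,-0.8,0.6],[-2.5,-1.6,2,0,0.6],[0,0,3,0,0.6],[0,0,2.5,0,0.6],[0,0,2,0,0.6],[0,0,1,0,0.6],[0,0,0,0,0.6]]'
```

```text
bend [ 0.598  -0.1549]
bL [ 0.6129 -0.1518]
bR [ 0.5836 -0.1503]
bL2 [ 0.6141 -0.1113]
bR2 [ 0.587 -0.11 ]
rib0 [ 0.6475 -0.1889]
rib0b [ 0.5679 -0.1849]
rib1 [ 0.648  -0.1427]
ring [ 0.4328 -0.1646]
fence [ 0.6403 -0.1866]
fence2 [ 0.648 -0.113]
rib col 200 129 145 [ 0.6322 -0.1949] [ 0.6336 -0.1814]
rib col 237 129 145 [ 0.6023 -0.1934] [ 0.6034 -0.1799]
rib col 275 129 145 [ 0.5716 -0.1919] [ 0.5724 -0.1784]
rib col 270 183 202 [ 0.5782 -0.1481] [ 0.5792 -0.131 ]
rib col 274 183 202 [ 0.5749 -0.1479] [ 0.5758 -0.1308]
rib col 279 187 202 [ 0.5708 -0.1443] [ 0.5716 -0.1306]
rib col 270 231 247 [ 0.5806 -0.1061] [ 0.5815 -0.0906]
rib col 274 231 247 [ 0.5772 -0.106 ] [ 0.578  -0.0904]
rib col 279 241 247 [ 0.5733 -0.0966] [ 0.5736 -0.0902]
time_s: 3.58
tcp_pos: [0.6039, -0.0821, 0.1269]
ee_rot: [[-0.039, -0.999, -0.001], [-0.999, 0.039, -0.0], [0.0, 0.001, -1.0]]
wrist_force: [-0.3, -1.1, -0.4]
gripper_width: 0.597
```

```bash
python3 -m handwheel '[[0,0,0.3,0,0.6],[0,0,0,0,0],[0,0,0,0,0],[0,0,0,0,0],[0,0,0,0,0],[0,0,-2,0,0],[0,0,-3,0,0],[0,0,-3,0,0],[0,0,-3,0,0],[0,0,0,0,0]]'; python3 -c "
from h import *
to(.463,-.4195,.09,87)"
```

```text
time_s: 4.82
tcp_pos: [0.6055, -0.0813, 0.2368]
ee_rot: [[-0.037, -0.999, 0.006], [-0.999, 0.037, 0.0], [-0.001, -0.006, -1.0]]
wrist_force: [0.1, 0.6, -0.4]
gripper_width: 0.319
t=4.8 th=177.9 j6=-10 grasp=[ 0.6058 -0.0813  0.1858] w=0.319 f=[ 0.1  0.6 -0.4] | turn 90.9 shift now [34.34 13.06  9.49] after turn [ 12.55 -34.53   9.49]
```

```bash
python3 -m handwheel '[[4.3,1.6,0,0,0],[4.3,1.6,0,0,0],[4.3,1.6,0,0,0],[4.3,1.6,0,0,0],[4.3,1.6,0,0,0],[4.3,1.6,0,0,0],[4.3,1.7,0,0,0],[4.2,1.7,0,0,0],[0,0,0,10.1,0],[0,0,0,10.1,0]]' && python3 -m handwheel '[[0,0,0,10.1,0],[0,0,0,10.1,0],[0,0,0,10.1,0],[0,0,0,10.1,0],[0,0,0,10.1,0],[0,0,0,10.1,0],[0,0,0,10.1,0],[0,0,3,0,0],[0,0,3,0,0],[0,0,0,0,0]]'; python3 -c "
from h import *
to(.463,-.4195,.031,87)"
```

```text
time_s: 6.08
tcp_pos: [0.4604, -0.4195, 0.232]
ee_rot: [[-0.388, -0.922, -0.003], [-0.922, 0.388, 0.002], [-0.001, 0.004, -1.0]]
wrist_force: [0.6, -0.3, -0.9]
gripper_width: 0.322
time_s: 7.32
tcp_pos: [0.4597, -0.4179, 0.1702]
ee_rot: [[-0.999, 0.054, -0.007], [0.054, 0.999, 0.005], [0.008, 0.005, -1.0]]
wrist_force: [0.2, -0.2, -0.7]
gripper_width: 0.32
t=7.3 th=86.9 j6=-66 grasp=[ 0.4593 -0.4177  0.1192] w=0.320 f=[ 0.2 -0.2 -0.7] | turn -0.1 shift now [-0.45 -0.2   8.81] after turn [-0.45 -0.2   8.81]
```

```bash
python3 -m handwheel '[[-0.4,-0.2,2,0,0],[0,0,2.5,0,0],[0,0,2.2,0,0],[0,0,1.3,0,0],[0,0,0.7,0,0],[0,0,0,0,0],[0,0,0,0,0.6],[0,0,0,0,0.6],[0,0,0,0,0.6],[0,0,-3,0,0.6]]' && python3 -m handwheel '[[0,0,-4,0,0.6],[0,0,-5,0,0.6],[0,0,-5,0,0.6],[0,0,-4,0,0.6],[0,0,0,0,0.6]]'
python3 - <<'E'
from h import *
im=cap('top','top2.png')[:,:,::-1].copy(); P=cams.camera_params('top')
H,S,V=cv2.split(cv2.cvtColor(im,cv2.COLOR_BGR2HSV))
m=np.zeros(H.shape,np.uint8); m[190:275,425:478]=((H>8)&(H<25)&(S>80)&(V>90))[190:275,425:478]
print('brush in tray px',m.sum(),np.argwhere(m).mean(0)[::-1] if m.sum() else None, np.round(onz(P,*np.argwhere(m).mean(0)[::-1],.029),3) if m.sum() else '')
# handle tops: bright wood
for u0,u1,v0,v1 in ((168,191,165,190),(197,216,165,190),(155,180,220,245),(210,232,215,240)):
    m=np.zeros(H.shape,np.uint8); m[v0:v1,u0:u1]=((H>8)&(H<22)&(S>60)&(V>150))[v0:v1,u0:u1]
    r=cv2.minAreaRect(np.argwhere(m)[:,::-1].astype(np.float32)); c=np.argwhere(m).mean(0)[::-1]
    b=np.array([onz(P,*q,.125)[:2] for q in cv2.boxPoints(r)])
    e=[b[1]-b[0],b[2]-b[1]]; print(m.sum(),np.round(onz(P,*c,.125)[:2],4),np.round(b.mean(0),4),[(round(np.linalg.norm(q),3),round(np.degrees(np.arctan2(q[1],q[0]))%180,1)) for q in e])
c=cv2.resize(im[150:260,140:250],None,fx=5,fy=5,interpolation=cv2.INTER_CUBIC); cv2.imwrite('pics/crop2.png',c)
to(.463,.1604,.25,87)
E
```

```text
time_s: 8.57
tcp_pos: [0.4642, -0.4206, 0.1154]
ee_rot: [[-0.999, 0.054, -0.005], [0.054, 0.999, 0.003], [0.005, 0.003, -1.0]]
wrist_force: [0.6, -0.1, 0.4]
gripper_width: 0.588
time_s: 9.2
tcp_pos: [0.4666, -0.4223, 0.3022]
ee_rot: [[-0.999, 0.053, 0.008], [0.053, 0.999, -0.005], [-0.008, -0.005, -1.0]]
wrist_force: [0.1, 1.0, -0.2]
gripper_width: 0.599
brush in tray px 0 None 
121 [0.576  0.2711] [0.5761 0.2712] [(np.float64(0.023), np.float64(104.9)), (np.float64(0.031), np.float64(15.7))]
115 [0.5783 0.2041] [0.5786 0.2032] [(np.float64(0.022), np.float64(90.8)), (np.float64(0.029), np.float64(1.5))]
119 [0.4441 0.3005] [0.4438 0.2997] [(np.float64(0.024), np.float64(90.9)), (np.float64(0.029), np.float64(1.9))]
124 [0.4524 0.1636] [0.4519 0.1635] [(np.float64(0.022), np.float64(90.9)), (np.float64(0.031), np.float64(1.4))]
t=9.2 th=86.9 j6=-66 grasp=[ 0.466  -0.4216  0.2484] w=0.601 f=[ 0.  -0.6 -0.5] | turn -0.1 shift now [ 3.41 58.1  -0.27] after turn [ 3.35 58.11 -0.27]
```

View pics/crop2.png

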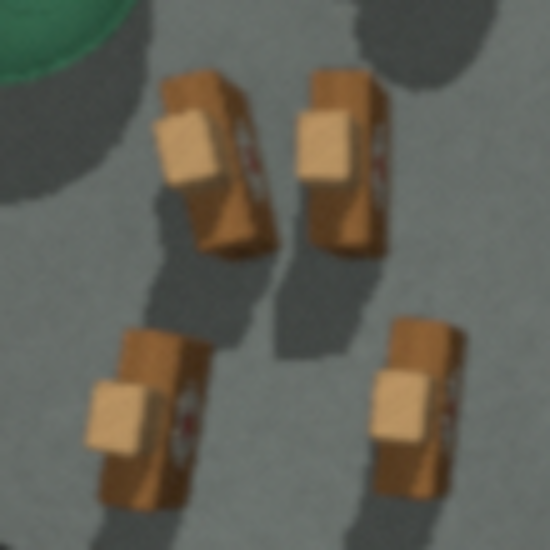

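```bash
python3 -m handwheel '[[0.45,5.84,0,0,0.6],[0.45,5.84,0,0,0.6],[0.45,5.84,0,0,0.6],[0.45,5.84,0,0,0.6],[0.45,5.84,0,0,0.6],[0.45,5.84,0,0,0.6],[0.45,5.84,0,0,0.6],[0.45,5.84,0,0,0.6],[0.45,5.84,0,0,0.6],[0.45,5.84,0,0,0.6]]' && python3 -m handwheel '[[0,0,3,2,0.6],[0,0,3,0,0.6],[0,0,0,0,0.6]]'
python3 - <<'E'
from h import *
im=cap('top','top3.png')[:,:,::-1]; P=cams.camera_params('top')
H,S,V=cv2.split(cv2.cvtColor(im,cv2.COLOR_BGR2HSV))
m=np.zeros(H.shape,np.uint8); m[190:275,425:478]=((H>8)&(H<25)&(S>80)&(V>90))[190:275,425:478]
if m.sum(): print('brush in tray px',m.sum(),np.argwhere(m).mean(0)[::-1], np.round(onz(P,*np.argwhere(m).mean(0)[::-1],.029),3))
to(.452,.1636,.106,85)
E
```

```text
time_s: 10.5
tcp_pos: [0.4508, 0.1657, 0.2961]
ee_rot: [[-0.999, 0.053, -0.002], [0.053, 0.999, -0.001], [0.002, -0.001, -1.0]]
wrist_force: [1.4, -0.3, 0.5]
gripper_width: 0.599
time_s: 10.88
tcp_pos: [0.4501, 0.1632, 0.2343]
ee_rot: [[-0.996, 0.088, -0.007], [0.088, 0.996, -0.005], [0.006, -0.005, -1.0]]
wrist_force: [-0.2, 0.8, 0.8]
gripper_width: 0.6
brush in tray px 536 [449.30970149 229.30970149] [ 0.466 -0.419  0.029]
t=10.9 th=85.0 j6=-134 grasp=[0.4511 0.1635 0.1852] w=0.600 f=[ 1.2  0.4 -0. ] | turn -0.0 shift now [-0.11  0.04  7.92] after turn [-0.11  0.04  7.92]
```

```bash
python3 -m handwheel '[[-0.1,0,3,0,0.6],[0,0,3,0,0.6],[0,0,1.9,0,0.6],[0,0,0,0,0],[0,0,0,0,0],[0,0,0,0,0],[0,0,0,0,0],[0,0,-2,0,0],[0,0,-5,0,0],[0,0,-5,0,0]]' && python3 -m handwheel '[[0,0,-4,0,0],[0,0,0,0,0]]'; python3 -c "
from h import *
to(.5994,-.1617,.19,87.1)
to(.5994,-.1617,.117,87.1)"
```

```text
time_s: 12.18
tcp_pos: [0.4521, 0.1637, 0.279]
ee_rot: [[-0.996, 0.088, -0.002], [0.088, 0.996, -0.001], [0.002, -0.001, -1.0]]
wrist_force: [0.7, 0.2, -2.7]
gripper_width: 0.292
time_s: 12.42
tcp_pos: [0.4535, 0.1646, 0.3214]
ee_rot: [[-0.996, 0.088, 0.006], [0.088, 0.996, 0.005], [-0.006, 0.005, -1.0]]
wrist_force: [-0.3, 0.6, -3.3]
gripper_width: 0.302
t=12.4 th=85.0 j6=-134 grasp=[0.4538 0.1649 0.2704] w=0.302 f=[-0.3  0.6 -3.3] | turn -2.1 shift now [-17.33 -31.29   7.98] after turn [-16.14 -31.92   7.98]
t=12.4 th=85.0 j6=-134 grasp=[0.4538 0.1649 0.2704] w=0.302 f=[-0.3  0.6 -3.3] | turn -2.1 shift now [-17.29 -31.33  15.28] after turn [-16.1  -31.95  15.28]
```

```bash
python3 -m handwheel '[[0,0,0,-2.1,0],[-2.3,-4.56,0,0,0],[-2.3,-4.56,0,0,0],[-2.3,-4.56,0,0,0],[-2.3,-4.56,0,0,0],[-2.3,-4.56,0,0,0],[-2.3,-4.56,0,0,0],[-2.3,-4.56,4,0,0],[0,0,4,0,0],[0,0,0,0,0]]'
python3 - <<'E'
from h import *
cap('wrist','w2.png'); P=cams.camera_params('wrist')
to(.5994,-.1617,.117,87.1)
for p in [(.5984,-.1617,.05),(.602,-.0898,.05)]: print(np.round(proj(P,p)))
E
```

```text
time_s: 13.68
tcp_pos: [0.5932, -0.1616, 0.2332]
ee_rot: [[-0.999, 0.053, -0.014], [0.053, 0.999, 0.002], [0.014, 0.001, -1.0]]
wrist_force: [0.5, 0.6, -2.3]
gripper_width: 0.301
t=13.7 th=87.1 j6=-93 grasp=[ 0.5948 -0.1615  0.1858] w=0.293 f=[-0.1 -0.5 -1.5] | turn -0.0 shift now [-0.51  0.    6.88] after turn [-0.51  0.    6.88]
[280. 216.]
[368. 216.]
```

View pics/w2.png

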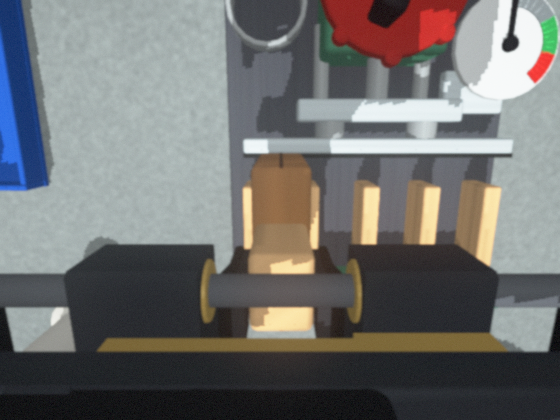

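The wrist view shows the held block's underside centred at column 280, between the ribs of slot 0 (gap centre about 279). It's aligned, so I'll lower it.

```bash
python3 -m handwheel '[[-0.5,0,1.5,0,0],[0,0,1.5,0,0],[0,0,0,0,0],[0,0,1,0,0],[0,0,1,0,0],[0,0,1,0,0],[0,0,0.6,0,0],[0,0,0,0,0]]'; python3 -c "
from h import *
to(.5994,-.1617,.116,87.1)"
```

```text
time_s: 14.72
tcp_pos: [0.601, -0.1616, 0.173]
ee_rot: [[-0.999, 0.052, -0.001], [0.052, 0.999, 0.0], [0.001, -0.0, -1.0]]
wrist_force: [0.4, 0.1, -2.6]
gripper_width: 0.296
t=14.7 th=87.0 j6=-93 grasp=[ 0.601  -0.1616  0.122 ] w=0.296 f=[ 0.4  0.1 -2.6] | turn -0.1 shift now [ 0.16 -0.02  0.6 ] after turn [ 0.16 -0.02  0.6 ]
```

```bash
python3 -m handwheel '[[0.1,0,0.4,0,0],[0,0,0.2,0,0],[0,0,0.1,0,0],[0,0,0,0,0]]'; python3 -m handwheel '[[0,0,0,0,0.4],[0,0,0,0,0.4],[0,0,0,0,0.4],[0,0,0,0,0.4],[0,0,-1,0,0.4],[0,0,-4,0,0.4],[0,0,-5,0,0.4],[0,0,0,0,0.5]]'
python3 - <<'E'
from h import *
cap('side','s1.png'); im=cv2.imread('pics/s1.png'); cv2.imwrite('pics/s1c.png',cv2.resize(im[150:270,200:360],None,fx=4,fy=4,interpolation=cv2.INTER_CUBIC))
P=cams.camera_params('side')
for z in (.05,.09,.135): print(z,np.round(proj(P,(.6004,-.1617,z))))
to(.578,.2035,.27,91)
E
```

```text
time_s: 15.22
tcp_pos: [0.6005, -0.1616, 0.1695]
ee_rot: [[-0.999, 0.051, 0.002], [0.051, 0.999, -0.001], [-0.002, -0.001, -1.0]]
wrist_force: [-3.6, 1.9, 8.1]
gripper_width: 0.3
time_s: 16.23
tcp_pos: [0.6024, -0.162, 0.2728]
ee_rot: [[-0.999, 0.051, 0.011], [0.051, 0.999, -0.002], [-0.011, -0.001, -1.0]]
wrist_force: [-0.1, -0.2, 0.2]
gripper_width: 0.451
0.05 [280. 178.]
0.09 [280. 170.]
0.135 [280. 161.]
t=16.3 th=87.0 j6=-93 grasp=[ 0.6014 -0.1616  0.2188] w=0.468 f=[-0.3 -0.  -0.4] | turn -4.0 shift now [ 4.19 36.34 -5.14] after turn [ 1.67 36.54 -5.14]
```

View pics/s1c.png

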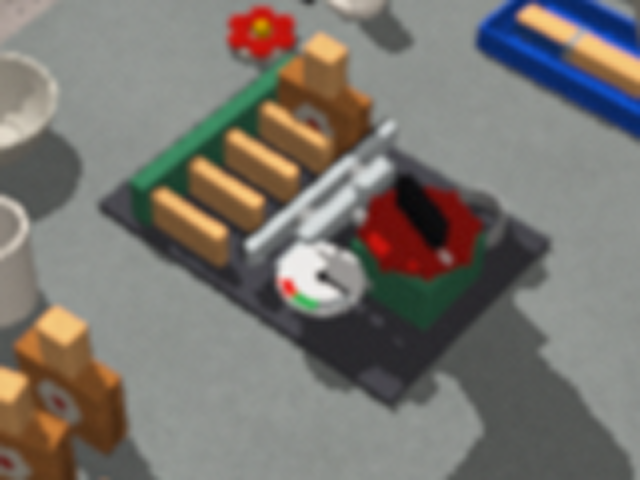

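Block 1 stands in slot 0, on the floor (8 N contact, handle top where expected). The brush shows in the tray. Next is the block at (0.578, 0.2035), into slot 1.

```bash
python3 -m handwheel '[[0,0,0,-4,0.6],[0.24,5.22,0,0,0.6],[0.24,5.22,0,0,0.6],[0.24,5.22,0,0,0.6],[0.24,5.22,0,0,0.6],[0.24,5.22,0,0,0.6],[0.24,5.22,0,0,0.6],[0.24,5.22,3,0,0.6],[0,0,3,0,0.6],[0,0,0,0,0.6]]'; python3 -c "
from h import *
to(.578,.2035,.106,91)"
```

```text
time_s: 17.52
tcp_pos: [0.575, 0.2032, 0.2032]
ee_rot: [[-1.0, -0.019, -0.007], [-0.019, 1.0, -0.004], [0.007, -0.004, -1.0]]
wrist_force: [1.2, 0.2, -0.3]
gripper_width: 0.598
t=17.5 th=91.1 j6=-124 grasp=[0.5746 0.203  0.1522] w=0.598 f=[ 1.2  0.2 -0.3] | turn 0.1 shift now [-0.37  0.07  4.61] after turn [-0.37  0.07  4.61]
```

```bash
python3 -m handwheel '[[-0.3,0,2.5,0,0.6],[0,0,2.1,0,0.6],[0,0,0,0,0.6],[0,0,0,0,0],[0,0,0,0,0],[0,0,0,0,0],[0,0,0,0,0],[0,0,-2,0,0],[0,0,-5,0,0],[0,0,-5,0,0]]' && python3 -m handwheel '[[0,0,-4,0,0],[0,0,0,0,0]]'; python3 -c "
from h import *
to(.6014,-.1138,.19,87.1)"
```

```text
time_s: 18.77
tcp_pos: [0.5793, 0.2034, 0.2808]
ee_rot: [[-1.0, -0.018, -0.003], [-0.018, 1.0, -0.001], [0.003, -0.001, -1.0]]
wrist_force: [1.3, -0.4, -3.7]
gripper_width: 0.293
time_s: 19.02
tcp_pos: [0.5807, 0.2041, 0.3243]
ee_rot: [[-1.0, -0.018, 0.006], [-0.018, 1.0, 0.004], [-0.006, 0.004, -1.0]]
wrist_force: [-0.8, -0.0, -2.8]
gripper_width: 0.295
t=19.0 th=91.1 j6=-123 grasp=[0.5811 0.2043 0.2733] w=0.295 f=[-0.8 -0.  -2.8] | turn 4.0 shift now [ -1.39 -31.87   8.22] after turn [ -3.59 -31.7    8.22]
```

```bash
python3 -m handwheel '[[0,0,0,4,0],[-0.51,-4.53,0,0,0],[-0.51,-4.53,0,0,0],[-0.51,-4.53,0,0,0],[-0.51,-4.53,0,0,0],[-0.51,-4.53,0,0,0],[-0.51,-4.53,0,0,0],[-0.51,-4.53,4,0,0],[0,0,4,0,0],[0,0,0,0,0]]'; python3 -c "
from h import *
to(.6014,-.1138,.118,87.1)"
```

```text
time_s: 20.27
tcp_pos: [0.596, -0.1154, 0.235]
ee_rot: [[-0.998, 0.054, -0.013], [0.054, 0.999, 0.001], [0.013, 0.0, -1.0]]
wrist_force: [-0.0, -0.3, -3.0]
gripper_width: 0.296
t=20.3 th=86.9 j6=-97 grasp=[ 0.5954 -0.1153  0.184 ] w=0.296 f=[-0.  -0.3 -3. ] | turn -0.2 shift now [-0.68  0.19  6.59] after turn [-0.68  0.18  6.59]
```

```bash
python3 -m handwheel '[[-0.4,0.15,1,-0.2,0],[0,0,1,0,0],[0,0,0,0,0],[0,0,0,0,0]]'; python3 -c "
from h import *
to(.6014,-.1138,.118,87.1)"
```

```text
time_s: 20.78
tcp_pos: [0.6035, -0.1134, 0.2214]
ee_rot: [[-0.999, 0.047, 0.001], [0.047, 0.999, -0.0], [-0.001, -0.0, -1.0]]
wrist_force: [-0.3, 0.3, -2.1]
gripper_width: 0.298
t=20.8 th=87.3 j6=-97 grasp=[ 0.6036 -0.1134  0.1704] w=0.298 f=[-0.3  0.3 -2.1] | turn 0.2 shift now [ 0.23 -0.05  5.24] after turn [ 0.23 -0.05  5.24]
```

```bash
python3 -m handwheel '[[0.2,0,1,0,0],[0,0,1,0,0],[0,0,1,0,0],[0,0,1,0,0],[0,0,0.8,0,0],[0,0,0.4,0,0],[0,0,0.2,0,0],[0,0,0,0,0]]'; python3 -c "
from h import *
to(.6014,-.1138,.118,87.1)"
```

```text
time_s: 21.78
tcp_pos: [0.6011, -0.1138, 0.1713]
ee_rot: [[-0.999, 0.047, 0.001], [0.047, 0.999, -0.002], [-0.001, -0.002, -1.0]]
wrist_force: [-8.7, 2.5, 18.9]
gripper_width: 0.297
t=21.8 th=87.3 j6=-97 grasp=[ 0.6012 -0.1139  0.1203] w=0.297 f=[-8.7  2.5 18.9] | turn 0.2 shift now [-0.02  0.01  0.23] after turn [-0.02  0.01  0.23]
```

```bash
python3 -m handwheel '[[0,0,0,0,0.4],[0,0,0,0,0.4],[0,0,0,0,0.4],[0,0,0,0,0.4],[0,0,-1,0,0.4],[0,0,-4,0,0.4],[0,0,-5,0,0.4],[0,0,0,0,0.5]]'
python3 - <<'E'
from h import *
cap('side','s2.png'); im=cv2.imread('pics/s2.png'); cv2.imwrite('pics/s2c.png',cv2.resize(im[140:270,200:360],None,fx=4,fy=4,interpolation=cv2.INTER_CUBIC))
P=cams.camera_params('side')
for y,x in ((-.1617,.6),(-.1138,.6014)): print([((np.array(proj(P,(x,y,z)))-[200,140])*4).round() for z in (.09,.135)])
to(.576,.2711,.27,104)
E
```

```text
time_s: 22.78
tcp_pos: [0.6034, -0.1138, 0.2726]
ee_rot: [[-0.999, 0.047, 0.011], [0.047, 0.999, -0.001], [-0.011, -0.0, -1.0]]
wrist_force: [0.5, 0.1, -0.8]
gripper_width: 0.449
[array([320., 121.]), array([321.,  84.])]
[array([287., 150.]), array([287., 113.])]
t=22.8 th=87.2 j6=-97 grasp=[ 0.6023 -0.1136  0.2187] w=0.471 f=[-0.4  0.  -0.9] | turn -16.8 shift now [ 4.45 38.3  -5.14] after turn [-6.78 37.96 -5.14]
```

View pics/s2c.png

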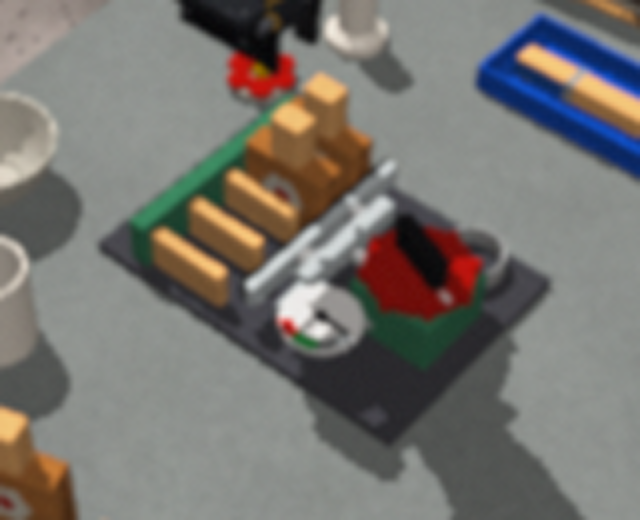

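```bash
python3 -m handwheel '[[0,0,0,-8.4,0.6],[0,0,0,-8.4,0.6],[-0.97,5.43,0,0,0.6],[-0.97,5.43,0,0,0.6],[-0.97,5.43,0,0,0.6],[-0.97,5.43,0,0,0.6],[-0.97,5.43,0,0,0.6],[-0.97,5.43,0,0,0.6],[-0.96,5.42,3,0,0.6],[0,0,3,0,0.6]]';  python3 -m handwheel '[[0,0,0,0,0.6],[0,0,0,0,0.6]]';  python3 -c "
from h import *
to(.576,.2711,.106,104)"
```

```text
time_s: 24.08
tcp_pos: [0.5739, 0.2749, 0.2048]
ee_rot: [[-0.969, -0.247, -0.001], [-0.247, 0.969, -0.0], [0.001, 0.0, -1.0]]
wrist_force: [-0.3, 0.7, -0.4]
gripper_width: 0.602
time_s: 24.32
tcp_pos: [0.5753, 0.271, 0.2075]
ee_rot: [[-0.97, -0.242, 0.001], [-0.242, 0.97, -0.0], [-0.001, -0.0, -1.0]]
wrist_force: [-0.5, 0.2, 0.7]
gripper_width: 0.599
t=24.3 th=104.0 j6=-116 grasp=[0.5753 0.271  0.1565] w=0.599 f=[-0.5  0.2  0.7] | turn 0.0 shift now [-0.06 -0.    5.05] after turn [-0.06 -0.    5.05]
```

```bash
python3 -m handwheel '[[-0.1,0,2.5,0,0.6],[0,0,2.5,0,0.6],[0,0,0,0,0.6],[0,0,0,0,0.6],[0,0,0,0,0],[0,0,0,0,0],[0,0,0,0,0],[0,0,0,0,0],[0,0,-2,0,0],[0,0,-5,0,0]]' && python3 -m handwheel '[[0,0,-5,0,0],[0,0,-4,0,0],[0,0,0,0,0],[0,0,0,0,0]]'; python3 -c "
from h import *
to(.6038,-.0658,.19,87.1)"
```

```text
time_s: 25.58
tcp_pos: [0.5737, 0.2705, 0.2229]
ee_rot: [[-0.97, -0.242, -0.009], [-0.242, 0.97, -0.005], [0.01, -0.003, -1.0]]
wrist_force: [1.4, 0.9, -2.2]
gripper_width: 0.292
time_s: 26.08
tcp_pos: [0.5747, 0.2712, 0.3142]
ee_rot: [[-0.97, -0.242, -0.004], [-0.242, 0.97, -0.002], [0.005, -0.0, -1.0]]
wrist_force: [-0.7, 1.2, -4.6]
gripper_width: 0.293
t=26.1 th=104.0 j6=-116 grasp=[0.5745 0.2712 0.2632] w=0.293 f=[-0.7  1.2 -4.6] | turn 16.9 shift now [  5.28 -33.4    7.36] after turn [ -4.67 -33.49   7.36]
```

```bash
python3 -m handwheel '[[0,0,0,8.45,0],[0,0,0,8.45,0],[-0.67,-4.78,0,0,0],[-0.67,-4.78,0,0,0],[-0.67,-4.78,0,0,0],[-0.67,-4.78,0,0,0],[-0.67,-4.78,0,0,0],[-0.66,-4.78,0,0,0],[-0.66,-4.8,3.5,0,0],[0,0,3.5,0,0]]'; python3 -m handwheel '[[0,0,0,0,0],[0,0,0,0,0],[0,0,0,0,0]]'; python3 -c "
from h import *
to(.6038,-.0658,.118,87.1)"
```

```text
time_s: 27.32
tcp_pos: [0.6043, -0.0683, 0.2431]
ee_rot: [[-0.998, 0.055, -0.005], [0.055, 0.998, -0.0], [0.005, -0.0, -1.0]]
wrist_force: [0.4, 0.9, -4.1]
gripper_width: 0.3
time_s: 27.7
tcp_pos: [0.6065, -0.0644, 0.2484]
ee_rot: [[-0.999, 0.049, 0.003], [0.049, 0.999, 0.0], [-0.003, 0.0, -1.0]]
wrist_force: [-0.6, 0.3, -3.6]
gripper_width: 0.295
t=27.7 th=87.2 j6=-102 grasp=[ 0.6067 -0.0644  0.1974] w=0.295 f=[-0.6  0.3 -3.6] | turn 0.1 shift now [ 0.31 -0.16  7.94] after turn [ 0.3  -0.16  7.94]
```

```bash
python3 -m handwheel '[[0.3,-0.15,1.5,0,0],[0,0,1.5,0,0],[0,0,1.2,0,0],[0,0,1,0,0],[0,0,1,0,0],[0,0,0.8,0,0],[0,0,0.5,0,0],[0,0,0.3,0,0],[0,0,0,0,0]]'; python3 -c "
from h import *
to(.6038,-.0658,.118,87.1)"
```

```text
time_s: 28.82
tcp_pos: [0.6027, -0.0665, 0.1688]
ee_rot: [[-0.999, 0.05, -0.0], [0.05, 0.999, -0.0], [0.0, -0.0, -1.0]]
wrist_force: [0.1, 0.0, -4.0]
gripper_width: 0.302
t=28.8 th=87.1 j6=-102 grasp=[ 0.6027 -0.0665  0.1178] w=0.302 f=[ 0.1  0.  -4. ] | turn 0.0 shift now [-0.11  0.08 -0.02] after turn [-0.11  0.08 -0.02]
```

```bash
python3 -m handwheel '[[0,0,0.2,0,0],[0,0,0.15,0,0],[0,0,0,0,0]]'; python3 -m handwheel '[[0,0,0,0,0.4],[0,0,0,0,0.4],[0,0,0,0,0.4],[0,0,0,0,0.4],[0,0,-1,0,0.4],[0,0,-4,0,0.4],[0,0,-5,0,0.4],[0,0,0,0,0.5],[0,0,0,0,0.5]]'
python3 - <<'E'
from h import *
cap('side','s3.png'); im=cap('top','top4.png')[:,:,::-1].copy(); P=cams.camera_params('top')
H,S,V=cv2.split(cv2.cvtColor(im,cv2.COLOR_BGR2HSV))
m=np.zeros(H.shape,np.uint8); m[220:245,155:180]=((H>8)&(H<22)&(S>60)&(V>150))[220:245,155:180]
print('C',m.sum(),np.round(onz(P,*np.argwhere(m).mean(0)[::-1],.125),4))
to(.4441,.3005,.25,84)
E
```

```text
time_s: 29.2
tcp_pos: [0.603, -0.0665, 0.1671]
ee_rot: [[-0.999, 0.049, 0.002], [0.049, 0.999, -0.0], [-0.002, -0.0, -1.0]]
wrist_force: [-2.3, 0.4, 5.2]
gripper_width: 0.295
time_s: 30.32
tcp_pos: [0.6023, -0.0664, 0.2656]
ee_rot: [[-0.999, 0.05, 0.0], [0.05, 0.999, 0.001], [-0.0, 0.001, -1.0]]
wrist_force: [-0.1, -0.6, -0.2]
gripper_width: 0.489
C 119 [0.4441 0.3005 0.125 ]
t=30.4 th=87.1 j6=-102 grasp=[ 0.6019 -0.0665  0.2132] w=0.493 f=[ 0.5 -0.6 -0.5] | turn 3.1 shift now [17.61 35.86 -3.64] after turn [19.54 34.85 -3.64]
```

```bash
python3 -m handwheel '[[0,0,0,3.1,0.6],[2.79,4.98,0,0,0.6],[2.79,4.98,0,0,0.6],[2.79,4.98,0,0,0.6],[2.79,4.98,0,0,0.6],[2.79,4.98,0,0,0.6],[2.79,4.98,0,0,0.6],[2.8,4.97,3,0,0.6],[0,0,3,0,0.6],[0,0,0,0,0.6]]'; python3 -m handwheel '[[0,0,0,0,0.6],[0,0,0,0,0.6]]'; python3 -c "
from h import *
to(.4441,.3005,.106,84)"
```

```text
time_s: 31.68
tcp_pos: [0.4436, 0.298, 0.2031]
ee_rot: [[-0.995, 0.103, -0.005], [0.103, 0.995, -0.006], [0.005, -0.007, -1.0]]
wrist_force: [0.5, -0.2, -0.4]
gripper_width: 0.597
time_s: 31.92
tcp_pos: [0.446, 0.2987, 0.2075]
ee_rot: [[-0.994, 0.105, 0.002], [0.105, 0.994, 0.002], [-0.002, 0.002, -1.0]]
wrist_force: [-0.9, 0.8, 0.1]
gripper_width: 0.602
t=31.9 th=84.0 j6=-147 grasp=[0.4461 0.2988 0.1565] w=0.602 f=[-0.9  0.8  0.1] | turn -0.0 shift now [0.22 0.14 5.05] after turn [0.22 0.14 5.05]
```

```bash
python3 -m handwheel '[[0.2,0.1,2.5,0,0.6],[0,0,2.5,0,0.6],[0,0,0,0,0.6],[0,0,0,0,0.6],[0,0,0,0,0],[0,0,0,0,0],[0,0,0,0,0],[0,0,0,0,0],[0,0,-2,0,0],[0,0,-5,0,0]]' && python3 -m handwheel '[[0,0,-5,0,0],[0,0,-4,0,0],[0,0,0,0,0],[0,0,0,0,0]]'; python3 -c "
from h import *
to(.6062,-.0179,.19,87.1)"
```

```text
time_s: 33.17
tcp_pos: [0.4416, 0.2985, 0.2234]
ee_rot: [[-0.994, 0.105, -0.007], [0.105, 0.994, -0.007], [0.006, -0.007, -1.0]]
wrist_force: [1.1, 1.1, -3.1]
gripper_width: 0.297
time_s: 33.67
tcp_pos: [0.4423, 0.2993, 0.314]
ee_rot: [[-0.995, 0.104, -0.004], [0.104, 0.995, -0.002], [0.004, -0.003, -1.0]]
wrist_force: [-0.6, -0.0, -4.7]
gripper_width: 0.296
t=33.7 th=84.0 j6=-147 grasp=[0.4421 0.2992 0.263 ] w=0.296 f=[-0.6 -0.  -4.7] | turn -3.1 shift now [-19.66 -29.81   7.31] after turn [-18.02 -30.82   7.31]
```

```bash
python3 -m handwheel '[[0,0,0,-3.1,0],[-2.57,-4.4,0,0,0],[-2.57,-4.4,0,0,0],[-2.57,-4.4,0,0,0],[-2.57,-4.4,0,0,0],[-2.58,-4.4,0,0,0],[-2.58,-4.4,0,0,0],[-2.58,-4.42,3.5,0,0],[0,0,3.5,0,0],[0,0,0,0,0]]'; python3 -m handwheel '[[0,0,0,0,0],[0,0,0,0,0]]'; python3 -c "
from h import *
to(.6062,-.0179,.118,87.1)"
```

```text
time_s: 34.92
tcp_pos: [0.605, -0.0178, 0.24]
ee_rot: [[-0.999, 0.052, -0.014], [0.052, 0.999, -0.002], [0.014, -0.002, -1.0]]
wrist_force: [-0.1, -0.0, -3.5]
gripper_width: 0.294
time_s: 35.17
tcp_pos: [0.6085, -0.0159, 0.2479]
ee_rot: [[-0.999, 0.048, 0.003], [0.048, 0.999, 0.0], [-0.003, 0.0, -1.0]]
wrist_force: [0.3, -0.5, -4.4]
gripper_width: 0.297
t=35.2 th=87.2 j6=-107 grasp=[ 0.6087 -0.0159  0.1969] w=0.297 f=[ 0.3 -0.5 -4.4] | turn 0.1 shift now [ 0.26 -0.21  7.89] after turn [ 0.26 -0.21  7.89]
```

```bash
python3 -m handwheel '[[0.25,-0.15,1.5,0,0],[0,0,1.5,0,0],[0,0,1.2,0,0],[0,0,1,0,0],[0,0,1,0,0],[0,0,0.8,0,0],[0,0,0.5,0,0],[0,0,0.3,0,0],[0,0,0.2,0,0],[0,0,0,0,0]]'; python3 -c "
from h import *
to(.6062,-.0179,.117,87.1)"
```

```text
time_s: 36.42
tcp_pos: [0.6055, -0.0181, 0.1666]
ee_rot: [[-0.999, 0.05, 0.001], [0.05, 0.999, 0.0], [-0.001, 0.0, -1.0]]
wrist_force: [-0.3, -0.1, -2.0]
gripper_width: 0.298
t=36.4 th=87.1 j6=-106 grasp=[ 0.6056 -0.0181  0.1156] w=0.298 f=[-0.3 -0.1 -2. ] | turn 0.0 shift now [-0.06  0.02 -0.14] after turn [-0.06  0.02 -0.14]
```

```bash
python3 -m handwheel '[[0,0,0.15,0,0],[0,0,0.1,0,0],[0,0,0,0,0]]'; python3 -m handwheel '[[0,0,0,0,0.4],[0,0,0,0,0.4],[0,0,0,0,0.4],[0,0,0,0,0.4],[0,0,-1,0,0.4],[0,0,-4,0,0.4],[0,0,-5,0,0.4],[0,0,0,0,0.5],[0,0,0,0,0.5]]'
python3 - <<'E'
from h import *
a=cap('side','s4.png')[:,:,::-1]; im=cap('top','top5.png')[:,:,::-1]
A=cv2.resize(a[140:240,220:320],None,fx=4,fy=4,interpolation=cv2.INTER_CUBIC); B=cv2.resize(im[130:270,270:370],None,fx=3.8,fy=3.8,interpolation=cv2.INTER_CUBIC)
c=np.zeros((532,790,3),np.uint8); c[:400,:400]=A; c[:B.shape[0],405:405+B.shape[1]]=B; cv2.imwrite('pics/c5.png',c)
P=cams.camera_params('side')
for y,x in ((-.1617,.6),(-.1138,.6014),(-.0665,.603),(-.0181,.6056)): print([((np.array(proj(P,(x,y,z)))-[220,140])*4).round() for z in (.135,)])
to(.4372,-.0815,.2,87)
E
```

```text
time_s: 36.8
tcp_pos: [0.6056, -0.0181, 0.1666]
ee_rot: [[-0.999, 0.049, 0.002], [0.049, 0.999, -0.0], [-0.002, -0.0, -1.0]]
wrist_force: [-5.2, 1.8, 8.7]
gripper_width: 0.297
time_s: 37.92
tcp_pos: [0.605, -0.0181, 0.264]
ee_rot: [[-0.999, 0.05, 0.0], [0.05, 0.999, 0.001], [-0.0, 0.001, -1.0]]
wrist_force: [-0.4, -0.0, -0.2]
gripper_width: 0.489
[array([241.,  84.])]
[array([207., 113.])]
[array([172., 142.])]
[array([133., 172.])]
t=38.0 th=87.1 j6=-106 grasp=[ 0.6046 -0.0182  0.2116] w=0.491 f=[ 0.1 -0.3 -0.6] | turn 0.1 shift now [16.4  -7.16  1.2 ] after turn [16.38 -7.2   1.2 ]
```

View pics/c5.png

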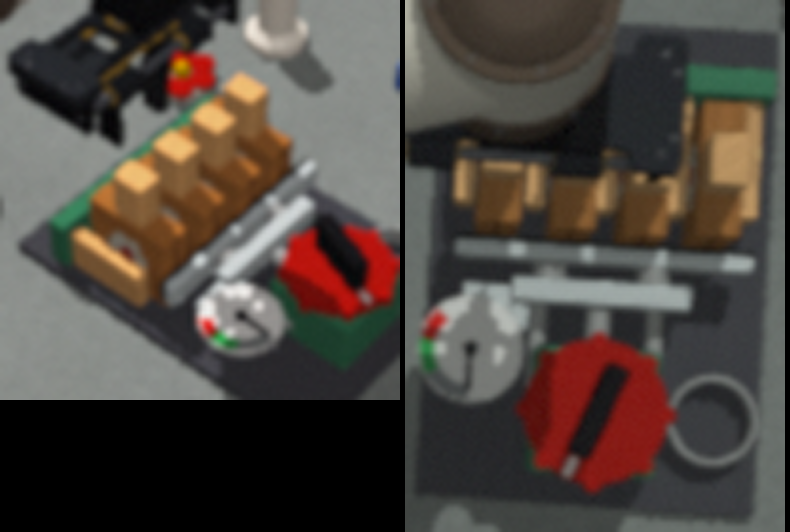

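All four blocks stand in their slots at equal height, with handle tops at crop (246,86), (213,117), (176,149) and (138,180). The grip bar runs from (572,468), its white end, to (615,372), i.e. at −24° in the world. Now the wheel.

```bash
python3 -m handwheel '[[4.1,-1.8,0,0,0.5],[4.1,-1.8,0,0,0.5],[4.1,-1.8,0,0,0.5],[4.1,-1.8,0,0,0.5],[0,0,0,-10,0.5],[0,0,0,-10,0.5],[0,0,0,-10,0.5],[0,0,0,-10,0.5],[0,0,0,-10,0.5],[0,0,0,-10,0.5]]' && python3 -m handwheel '[[0,0,0,-10,0.5],[0,0,0,-10,0.5],[0,0,0,-10,0.5],[0,0,0,-10,0.5],[0,0,0,-10,0.5],[0,0,0,-10,0.5],[0,0,0,-10,0.5],[0,0,0,-10,0.5],[0,0,0,-10,0.5],[0,0,0,-9,0.5]]' && python3 -m handwheel '[[0,0,2,0,0.5],[0,0,2,0,0.5],[0,0,0,0,0.5],[0,0,0,0,0.5]]' ; python3 -c "
from h import *
to(.4372,-.0815,.104,246)"
```

```text
time_s: 39.28
tcp_pos: [0.4374, -0.0819, 0.2626]
ee_rot: [[-0.538, -0.843, -0.003], [-0.843, 0.538, -0.0], [0.002, 0.002, -1.0]]
wrist_force: [0.4, -0.2, 0.6]
gripper_width: 0.495
time_s: 40.52
tcp_pos: [0.4375, -0.0819, 0.2626]
ee_rot: [[0.917, -0.4, -0.003], [-0.4, -0.917, -0.0], [-0.002, 0.001, -1.0]]
wrist_force: [-0.2, 0.8, -0.4]
gripper_width: 0.5
time_s: 41.02
tcp_pos: [0.4383, -0.0819, 0.224]
ee_rot: [[0.915, -0.404, 0.0], [-0.404, -0.915, -0.0], [0.0, 0.0, -1.0]]
wrist_force: [1.1, 0.5, 0.7]
gripper_width: 0.498
t=41.0 th=-113.8 j6=56 grasp=[ 0.4383 -0.0819  0.173 ] w=0.498 f=[1.1 0.5 0.7] | turn 0.2 shift now [-0.12  0.    6.9 ] after turn [-0.12  0.    6.9 ]
```

```bash
python3 -m handwheel '[[-0.05,0,3,0,0.5],[0,0,2.5,0,0.5],[0,0,1.3,0,0.5],[0,0,0,0,0.5],[0,0,0,0,0.5],[0,0,0,0,0],[0,0,0,0,0],[0,0,0,0,0],[0,0,0,0,0],[0,0,0,0,0]]' && python3 -m handwheel '[[0,0,0,5,0],[0,0,0,5,0],[0,0,0,5,0],[0,0,0,5,0],[0,0,0,0,0]]'; python3 -c "
from h import *
to(.4372,-.0815,.104,246); print(sense()['moment'])"
```

```text
time_s: 42.28
tcp_pos: [0.4376, -0.0816, 0.1559]
ee_rot: [[0.914, -0.405, 0.0], [-0.405, -0.914, 0.0], [0.0, -0.0, -1.0]]
wrist_force: [-1.8, -0.1, 2.3]
gripper_width: 0.185
time_s: 42.9
tcp_pos: [0.4375, -0.0817, 0.1559]
ee_rot: [[0.722, -0.692, -0.0], [-0.692, -0.722, -0.0], [0.0, 0.0, -1.0]]
wrist_force: [-0.5, 0.0, 1.9]
gripper_width: 0.185
t=42.9 th=-133.8 j6=36 grasp=[ 0.4375 -0.0817  0.1049] w=0.185 f=[-0.5  0.   1.9] | turn -19.8 shift now [-0.04  0.01  0.09] after turn [-0.04 -0.01  0.09]
[-0.02024762  0.30543487 -0.05302211]
```

```bash
python3 -m handwheel '[[0,0,0,10,0],[0,0,0,10,0],[0,0,0,10,0],[0,0,0,10,0],[0,0,0,10,0],[0,0,0,10,0],[0,0,0,10,0],[0,0,0,10,0],[0,0,0,10,0],[0,0,0,10,0]]' && python3 -m handwheel '[[0,0,0,10,0],[0,0,0,10,0],[0,0,0,10,0],[0,0,0,10,0],[0,0,0,10,0],[0,0,0,10,0],[0,0,0,0,0]]'
python3 - <<'E'
from h import *
im=cap('top')[:,:,::-1]; b=cap('side')[:,:,::-1]
A=cv2.resize(im[150:270,265:375],None,fx=3.6,fy=3.6,interpolation=cv2.INTER_CUBIC); B=cv2.resize(b[150:250,220:320],None,fx=3.9,fy=3.9,interpolation=cv2.INTER_CUBIC)
c=np.zeros((432,790,3),np.uint8); c[:432,:396]=A; c[:390,400:]=B; cv2.imwrite('pics/c6.png',c)
to(.4372,-.0815,.104,66); print(sense()['moment'])
E
```

```text
time_s: 44.15
tcp_pos: [0.4371, -0.0816, 0.1559]
ee_rot: [[-0.809, -0.588, -0.001], [-0.588, 0.809, -0.0], [0.001, 0.0, -1.0]]
wrist_force: [-2.2, 1.3, 3.5]
gripper_width: 0.184
time_s: 45.02
tcp_pos: [0.437, -0.0814, 0.1559]
ee_rot: [[-0.915, 0.403, -0.001], [0.403, 0.915, 0.001], [0.001, 0.0, -1.0]]
wrist_force: [-2.2, 3.5, 6.3]
gripper_width: 0.183
t=45.1 th=66.3 j6=-124 grasp=[ 0.437  -0.0814  0.1049] w=0.182 f=[-3.   4.1  5.5] | turn 0.3 shift now [-0.02 -0.01  0.09] after turn [-0.02 -0.01  0.09]
[ 0.99851866  0.85204533 -0.31022179]
```

View pics/c6.png

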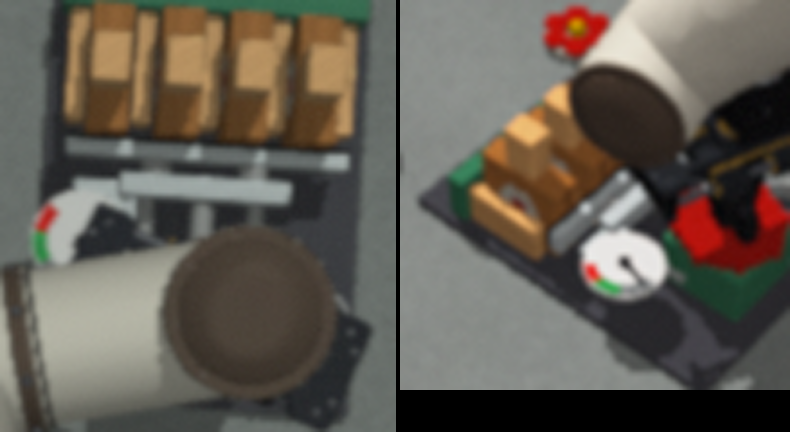

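The side view shows the needle, crop (640,275), still on zero, and the blocks upright. Continuing; torque is 0.31 N m (free running).

```bash
python3 -m handwheel '[[0,0,0,9,0],[0,0,0,9,0],[0,0,0,9,0],[0,0,0,9,0],[0,0,0,9,0],[0,0,0,0,0],[0,0,0,0,0]]'; python3 -c "
from h import *
to(.4372,-.0815,.104,66); print(sense()['moment'])"; python3 -m handwheel '[[0,0,0,0,0.5],[0,0,0,0,0.5],[0,0,0,0,0.5],[0,0,-2.5,0,0.5],[0,0,-2.5,0,0.5],[0,0,0,-10,0.5],[0,0,0,-10,0.5],[0,0,0,-10,0.5],[0,0,0,-10,0.5],[0,0,0,-10,0.5]]' && python3 -m handwheel '[[0,0,0,-10,0.5],[0,0,0,-10,0.5],[0,0,0,-10,0.5],[0,0,0,-10,0.5],[0,0,0,-10,0.5],[0,0,0,-10,0.5],[0,0,0,-10,0.5],[0,0,0,-10,0.5],[0,0,0,-10,0.5],[0,0,0,-10,0.5]]' && python3 -m handwheel '[[0,0,0,-10,0.5],[0,0,0,-10,0.5],[0,0,0,-10,0.5],[0,0,0,0,0.5],[0,0,0,0,0.5]]'; python3 -c "
from h import *
to(.4372,-.0815,.104,21.2)"
```

```text
time_s: 46.0
tcp_pos: [0.4372, -0.0812, 0.1559]
ee_rot: [[-0.363, 0.932, -0.0], [0.932, 0.363, 0.001], [0.001, -0.0, -1.0]]
wrist_force: [-3.3, 4.4, 5.9]
gripper_width: 0.185
t=46.0 th=21.3 j6=-169 grasp=[ 0.4372 -0.0812  0.1049] w=0.185 f=[-3.3  4.4  5.9] | turn -44.7 shift now [-0.03 -0.01  0.09] after turn [-0.01 -0.03  0.09]
[ 1.14639312  0.80499012 -0.19873841]
time_s: 47.25
tcp_pos: [0.4374, -0.0818, 0.2056]
ee_rot: [[-0.948, 0.317, -0.0], [0.317, 0.948, -0.0], [0.0, -0.0, -1.0]]
wrist_force: [-0.1, 0.1, 0.3]
gripper_width: 0.499
time_s: 48.5
tcp_pos: [0.4374, -0.0818, 0.2055]
ee_rot: [[-0.148, -0.989, -0.0], [-0.989, 0.148, -0.0], [0.0, 0.0, -1.0]]
wrist_force: [-0.3, -1.2, -0.6]
gripper_width: 0.498
time_s: 49.12
tcp_pos: [0.4375, -0.0817, 0.2056]
ee_rot: [[0.359, -0.933, -0.0], [-0.933, -0.359, -0.0], [-0.0, 0.0, -1.0]]
wrist_force: [0.4, 0.3, -0.9]
gripper_width: 0.5
t=49.1 th=-159.0 j6=11 grasp=[ 0.4374 -0.0817  0.1546] w=0.500 f=[ 0.4  0.3 -0.9] | turn 179.8 shift now [-0.03  0.01  5.06] after turn [ 0.03 -0.01  5.06]
```

```bash
python3 -m handwheel '[[0,0,2.5,0,0.5],[0,0,2.5,0,0.5],[0,0,0,0,0.5],[0,0,0,0,0],[0,0,0,0,0],[0,0,0,0,0],[0,0,0,0,0],[0,0,0,8,0],[0,0,0,8,0],[0,0,0,4,0]]' && python3 -m handwheel '[[0,0,0,0,0],[0,0,0,0,0]]'
python3 - <<'E'
from h import *
b=cap('side')[:,:,::-1]
cv2.imwrite('pics/d1.png',cv2.resize(b[180:250,250:330],None,fx=7,fy=7,interpolation=cv2.INTER_CUBIC))
P=cams.camera_params('side')
def needle(im,P,wa):
    # needle direction on the rectified dial: cast dial pixels to z=.062
    yaw=np.radians(-2.9); ex=np.array([np.cos(yaw),np.sin(yaw)]); ey=np.array([-ex[1],ex[0]])
    return ex,ey
to(.4372,-.0815,.104,21.2); print(sense()['moment'])
E
```

```text
time_s: 50.38
tcp_pos: [0.4373, -0.0818, 0.1563]
ee_rot: [[0.019, -1.0, -0.0], [-1.0, -0.019, -0.001], [0.001, 0.0, -1.0]]
wrist_force: [-1.6, -0.1, 4.7]
gripper_width: 0.182
time_s: 50.62
tcp_pos: [0.4373, -0.0818, 0.1562]
ee_rot: [[0.021, -1.0, -0.0], [-1.0, -0.021, -0.0], [0.0, 0.0, -1.0]]
wrist_force: [-2.5, -0.4, 5.3]
gripper_width: 0.179
t=50.7 th=-178.8 j6=-9 grasp=[ 0.4373 -0.0818  0.1052] w=0.184 f=[-2.2  0.1  6. ] | turn 160.0 shift now [-0.03  0.01  0.12] after turn [0.03 0.   0.12]
[ 0.10683736  0.82515936 -0.00769194]
```

View pics/d1.png

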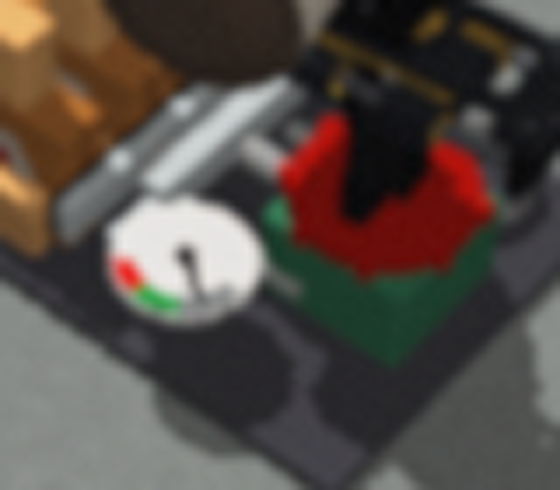

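The needle has left zero and now points to crop (205,300) from its hub at (185,258), short of the green arc at (155,298). I'll read it numerically from here on.

```bash
cat >> h.py <<'E'
def needle(n='side',im=None):
    im=cap(n) if im is None else im; P=cams.camera_params(n); yaw=np.radians(-2.9)
    g=im.max(2); sat=g.astype(int)-im.min(2)
    v0,v1,u0,u1=(200,232,262,292) if n=='side' else (203,240,268,306)
    w=np.zeros(g.shape,np.uint8); w[v0:v1,u0:u1]=((g>150)&(sat<45))[v0:v1,u0:u1]
    k,l,s,c=cv2.connectedComponentsWithStats(w); i=1+np.argmax(s[1:,4])
    hull=cv2.convexHull(np.argwhere(l==i)[:,::-1].astype(np.int32)); m=np.zeros_like(w); cv2.fillConvexPoly(m,hull,1)
    pts=np.argwhere(m>0)[:,::-1]; X=np.array([onz(P,*p,.062)[:2] for p in pts])
    gray=g[pts[:,1],pts[:,0]].astype(float); sa=sat[pts[:,1],pts[:,0]]
    hubw=np.where((gray<90)&(sa<40),1,0); C=X.mean(0)
    for _ in range(3):
        pass
    d=X-C; r=np.hypot(*d.T); R=np.array([[np.cos(yaw),-np.sin(yaw)],[np.sin(yaw),np.cos(yaw)]]); q=d@R
    dark=np.clip(130-gray,0,None)*(sa<45)*(r<.024)*(r>.006)
    a=np.arctan2(q[:,1],-q[:,0]); print(n,'area',s[i,4],'centre',np.round(C,4),'needle %.2f'%np.arctan2((dark*np.sin(a)).sum(),(dark*np.cos(a)).sum()),'weight',round(dark.sum()))
    red=(sa>80)&(im[pts[:,1],pts[:,0],0]>150)&(r>.015); gr=(im[pts[:,1],pts[:,0],1].astype(int)-im[pts[:,1],pts[:,0],0]>40)&(r>.015)
    for nm,k in (('red',red),('green',gr)):
        if k.sum(): print(nm,k.sum(),np.round(np.percentile(a[k],[0,50,100]),2))
E
python3 - <<'E'
from h import *
needle('side'); needle('side',cv2.imread('pics/s4.png')[:,:,::-1]); needle('top',cv2.imread('pics/top5.png')[:,:,::-1])
E
```

```text
side area 226 centre [ 0.4959 -0.0038] needle 0.98 weight 50
red 2 [1.97 2.06 2.15]
green 2 [1.15 1.28 1.41]
side area 177 centre [ 0.4983 -0.0203] needle -1.40 weight 1088
red 5 [1.33 1.45 1.57]
green 1 [1.14 1.14 1.14]
top area 75 centre [ 0.5052 -0.0207] needle -2.54 weight 6
```

Run:
```python
from h import *
P=cams.camera_params('side'); yaw=np.radians(-2.9); R=np.array([[np.cos(yaw),-np.sin(yaw)],[np.sin(yaw),np.cos(yaw)]])
def ang(nm,h,t):
    a=onz(P,*h,.063)[:2]; b=onz(P,*t,.063)[:2]; q=(b-a)@R; print(nm,np.round(a,4),'len %.3f ang %.2f'%(np.hypot(*q),np.arctan2(q[1],-q[0])))
ang('s4',(280,219),(285.75,223.75)); f=lambda u,v:(u/7+250,v/7+180)
ang('now',f(185,258),f(205,300)); ang('green',f(185,258),f(155,298)); ang('red',f(185,258),f(128,273)); ang('dialc',f(187,260),f(185,258))
im=cv2.imread('pics/s4.png');
```

```text
s4 [0.4763 0.0035] len 0.028 ang 0.12
now [0.4913 0.0033] len 0.027 ang 0.52
green [0.4913 0.0033] len 0.029 ang 1.39
red [0.4913 0.0033] len 0.029 ang 2.10
dialc [0.4898 0.0037] len 0.002 ang -2.93
```

Readings by ray: zero picture 0.12, now 0.52, green middle 1.39. About 0.85 rad is left to mid green; turning 42° and reading again.

```bash
python3 -m handwheel '[[0,0,0,7,0],[0,0,0,7,0],[0,0,0,7,0],[0,0,0,7,0],[0,0,0,7,0],[0,0,0,7,0],[0,0,0,0,0],[0,0,0,0,0]]'
python3 - <<'E'
from h import *
b=cap('side','s7.png')[:,:,::-1]
cv2.imwrite('pics/d2.png',cv2.resize(b[195:240,255:310],None,fx=10,fy=10,interpolation=cv2.INTER_CUBIC))
to(.4372,-.0815,.104,21.2); print(sense()['moment'])
E
```

```text
time_s: 51.72
tcp_pos: [0.4371, -0.0817, 0.1562]
ee_rot: [[-0.653, -0.757, -0.001], [-0.757, 0.653, -0.0], [0.0, 0.0, -1.0]]
wrist_force: [-3.0, 2.2, 6.2]
gripper_width: 0.179
t=51.8 th=139.2 j6=-51 grasp=[ 0.4371 -0.0817  0.1052] w=0.182 f=[-3.7  0.4  6. ] | turn 118.0 shift now [-0.02  0.    0.12] after turn [0.01 0.02 0.12]
[ 0.29662127  0.93537542 -0.00901648]
```

View pics/d2.png

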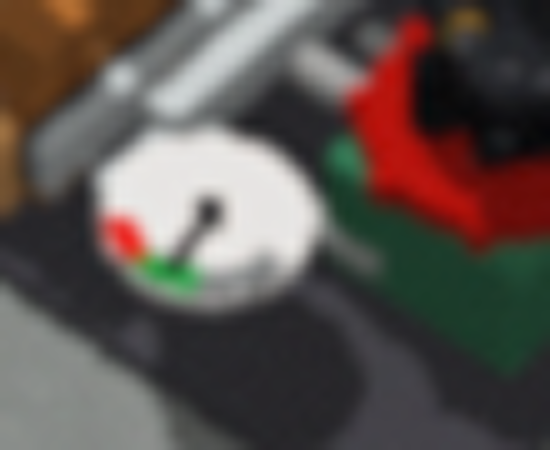

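The needle tip is at crop (175,268), inside the green arc (145–200). Releasing the wheel and re-reading with the hand away.

```bash
python3 -m handwheel '[[0,0,0,0,0.5],[0,0,0,0,0.5],[0,0,0,0,0.5],[0,0,-2.5,0,0.5],[0,0,-4,0,0.5],[0,0,-4,0,0.6],[0,0,0,-9.5,0.7],[0,0,0,-9.5,0.7],[0,0,0,-9.5,0.7],[0,0,0,-9.5,0.7]]' && python3 -m handwheel '[[4,-4,0,0,0.7],[-0.3,-4,0,0,0.7],[-5,-3,0,0,0.7],[-6,0,0,0,0.7],[-6,0,0,0,0.7],[-6,0,0,0,0.7]]'
python3 - <<'E'
from h import *
im=cap('top','top8.png')[:,:,::-1].copy(); P=cams.camera_params('top'); Q=cams.camera_params('side')
s=cap('side','s8.png')[:,:,::-1]
print('ring',onz(P,350.6,240.4,.03))
for I,pp,v0,v1,u0,u1 in ((im,P,185,225,100,140),(s,Q,280,310,165,195)):
    H,S,V=cv2.split(cv2.cvtColor(I.copy(),cv2.COLOR_BGR2HSV)); m=np.zeros(H.shape,np.uint8)
    m[v0:v1,u0:u1]=(((H<7)|(H>173))&(S>130)&(V>60))[v0:v1,u0:u1]
    p=np.argwhere(m)[:,::-1]; print(len(p),p.mean(0),p.min(0),p.max(0),onz(pp,*p.mean(0),.12))
A=cv2.resize(im[180:240,90:150],None,fx=6,fy=6,interpolation=cv2.INTER_CUBIC); B=cv2.resize(s[195:240,255:315],None,fx=6,fy=6,interpolation=cv2.INTER_CUBIC)
c=np.zeros((360,730,3),np.uint8); c[:,:360]=A; c[:270,365:725]=B; cv2.imwrite('pics/c8.png',c)
to(.514,.44,.2,177)
E
```

```text
time_s: 53.02
tcp_pos: [0.4374, -0.0817, 0.2606]
ee_rot: [[-0.044, -0.999, -0.0], [-0.999, 0.044, 0.0], [-0.0, 0.0, -1.0]]
wrist_force: [1.4, -0.3, -0.3]
gripper_width: 0.695
time_s: 53.78
tcp_pos: [0.5569, 0.1074, 0.2604]
ee_rot: [[-0.05, -0.999, -0.0], [-0.999, 0.05, -0.0], [0.0, 0.0, -1.0]]
wrist_force: [0.9, -0.0, 0.2]
gripper_width: 0.705
ring [ 0.43350652 -0.1637764   0.03      ]<stdin>:8: RuntimeWarning: Mean of empty slice.
  ret = um.true_divide(
Traceback (most recent call last):
ValueError: zero-size array to reduction operation minimum which has no identity
```

The marker isn't where it was: either knocked aside or hidden by the arm. Searching the saved pictures more widely.

Run:
```python
from h import *
im=cv2.imread('pics/top8.png'); s=cv2.imread('pics/s8.png')
for n in ('top','side'):
  I=im if n=='top' else s; pp=cams.camera_params(n)
  H,S,V=cv2.split(cv2.cvtColor(I,cv2.COLOR_BGR2HSV)); m=(((H<7)|(H>173))&(S>130)&(V>60)).astype(np.uint8)
  k,l,st,c=cv2.connectedComponentsWithStats(m)
  for i in range(1,k):
    if st[i,4]>15: print(n,st[i],np.round(c[i],1),np.round(onz(pp,*c[i],.12),3))
A=cv2.resize(im[150:270,60:240],None,fx=2.2,fy=2.2); B=cv2.resize(s[195:240,255:315],None,fx=6,fy=6,interpolation=cv2.INTER_CUBIC); C=cv2.resize(s[250:360,120:300],None,fx=2,fy=2)
c=np.zeros((500,790,3),np.uint8); c[:A.shape[0],:A.shape[1]]=A; c[:270,410:770]=B; c[275:495,410:770]=C; cv2.imwrite('pics/c8.png',c)
```

```text
top [370 112  26  27 435] [382.8 125.1] [ 0.715 -0.229  0.12 ]
top [275 205   6   6  19] [277.5 207.2] [0.51  0.025 0.12 ]
top [ 300  218   40   41 1042] [319.3 237.9] [ 0.438 -0.077  0.12 ]
side [  0   0  21  10 122] [8.3 3.1] [ 2.684 -0.301  0.12 ]
side [  5   0  43  24 474] [26.3 11.6] [ 2.494 -0.302  0.12 ]
side [ 49   0  27   9 132] [58.7  2.8] [ 2.46  -0.485  0.12 ]
side [ 73   0  33  16 297] [87.8  6.2] [ 2.287 -0.561  0.12 ]
side [127   0  27  11 146] [136.7   3.3] [ 2.098 -0.762  0.12 ]
side [145   0  25  17 182] [157.    7.4] [ 1.962 -0.797  0.12 ]
side [172   0  11   5  30] [176.1   1.4] [ 1.937 -0.924  0.12 ]
side [186   0  21  11 120] [194.5   3.9] [ 1.827 -0.967  0.12 ]
side [220   0  14   5  40] [225.4   1.4] [ 1.71  -1.107  0.12 ]
side [231   0  16  12  85] [238.5   4.6] [ 1.618 -1.119  0.12 ]
side [259   0   8   7  40] [262.3   2.7] [ 1.526 -1.227  0.12 ]
side [421   1  26  28 566] [433.6  14.3] [ 0.662 -1.705  0.12 ]
side [ 95   3  31  20 279] [110.3  12.5] [ 2.114 -0.587  0.12 ]
side [199   2  19  13 122] [208.5   8.2] [ 1.72  -0.973  0.12 ]
side [161   5  23  17 1
[... 3642 characters left out ...]
 113.] [1.449 0.11  0.12 ]
side [ 78 105  29  21 186] [ 91.8 114.7] [1.376 0.068 0.12 ]
side [  0 117   8  11  58] [  2.6 121.4] [1.614 0.311 0.12 ]
side [  0 118  33  24 289] [ 15.3 129. ] [1.529 0.306 0.12 ]
side [ 21 119  36  25 270] [ 38.2 131.2] [1.448 0.259 0.12 ]
side [ 45 122  32  21 214] [ 60.3 132.1] [1.376 0.211 0.12 ]
side [  0 139  21  18 187] [  9.2 146.7] [1.447 0.375 0.12 ]
side [  9 139  36  24 261] [ 26.3 151. ] [1.376 0.35  0.12 ]
side [  0 160   9  10  53] [  3.  164.1] [1.374 0.439 0.12 ]
side [289 195  32  25 381] [303.5 208.8] [ 0.414 -0.038  0.12 ]
side [165 304  11  12  97] [170.3 309.7] [0.492 0.464 0.12 ]
side [171 318  11  13  89] [176.3 324.2] [0.45  0.483 0.12 ]
```

View pics/c8.png

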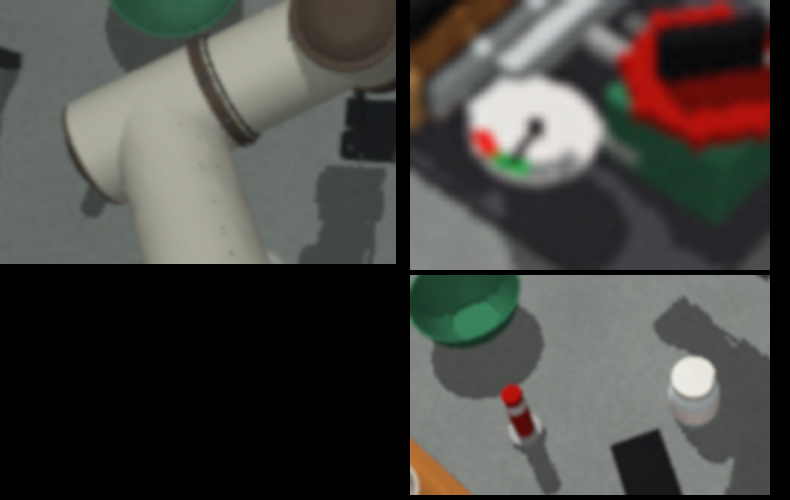

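Needle tip at (517,158), still in the green. The side view shows the marker upright, but its cap has moved from about (177,296) to (170,310), so it was knocked and is now hidden from the top camera by the arm. I'll swing the arm clear and measure it with both cameras.

```bash
python3 -m handwheel '[[6,0,0,0,0.7],[6,0,0,0,0.7],[3,0,0,0,0.7],[0,0,0,0,0.7]]' >/dev/null
python3 - <<'E'
from h import *
im=cap('top','top9.png')[:,:,::-1].copy(); s=cap('side','s9.png')[:,:,::-1].copy()
out=[]
for n,I,(v0,v1,u0,u1) in (('top',im,(180,260,80,150)),('side',s,(285,345,150,200))):
  pp=cams.camera_params(n); H,S,V=cv2.split(cv2.cvtColor(I,cv2.COLOR_BGR2HSV)); m=np.zeros(H.shape,np.uint8)
  m[v0:v1,u0:u1]=(((H<7)|(H>173))&(S>130)&(V>100))[v0:v1,u0:u1]
  k,l,st,c=cv2.connectedComponentsWithStats(m)
  for i in range(1,k):
    if st[i,4]>15: print(n,st[i],np.round(c[i],1),'z.12',np.round(onz(pp,*c[i],.12)[:2],4),'z.05',np.round(onz(pp,*c[i],.05)[:2],4))
  w=np.zeros(H.shape,np.uint8); w[v0:v1,u0:u1]=((V>150)&(S<45))[v0:v1,u0:u1]
  k,l,st,c=cv2.connectedComponentsWithStats(w)
  for i in range(1,k):
    if st[i,4]>8: print(n,'white',st[i],np.round(c[i],1),'z.014',np.round(onz(pp,*c[i],.014)[:2],4))
P=cams.camera_params('top'); 
cv2.imwrite('pics/c9.png',np.hstack([cv2.resize(im[180:240,80:140],None,fx=6,fy=6,interpolation=cv2.INTER_CUBIC),cv2.resize(s[290:350,145:205],None,fx=6,fy=6,interpolation=cv2.INTER_CUBIC)]))
E
```

```text
top [ 93 206  10  11  86] [ 97.4 210.7] z.12 [0.4957 0.463 ] z.05 [0.4998 0.4913]
side [165 304  11  11  88] [170.1 309.2] z.12 [0.4929 0.4637] z.05 [0.5298 0.4473]
side white [181 319   5   9  22] [183.  322.9] z.014 [0.4885 0.4456]
side white [169 325   6   9  31] [171.1 329.3] z.014 [0.5012 0.4794]
```

View pics/c9.png

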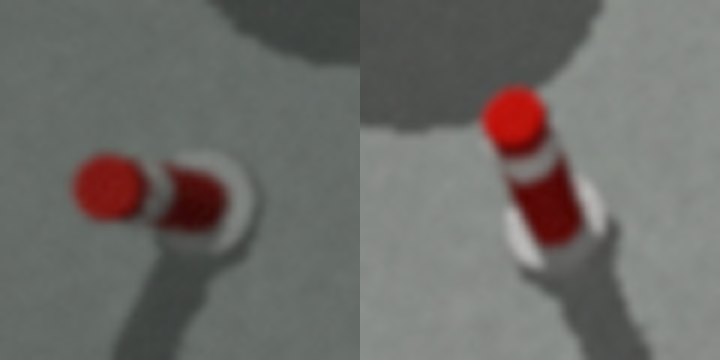

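Marker upright, cap at (97,211) top and (170,309) side; both give about (0.495, 0.464). I'll grip it once across each axis so it's centred in the jaws before carrying it.

```bash
python3 -m handwheel '[[0,0,0,10,0.8],[0,0,0,10,0.8],[0,0,0,10,0.8],[0,0,0,10,0.8],[0,0,0,10,0.8],[0,0,0,10,0.8],[0,0,0,10,0.8],[0,0,0,10,0.8],[0,0,0,10,0.8],[0,0,0,0,0.8]]' >/dev/null; python3 -c "
from h import *
to(.495,.4645,.2,87)
print(onz(cams.camera_params('top'),114.5,213.8,.014))"
```

```text
t=55.7 th=87.4 j6=-105 grasp=[ 0.5496 -0.0432  0.2096] w=0.800 f=[-0.1 -0.5  0. ] | turn 0.4 shift now [ 7.8  50.46  0.97] after turn [ 8.11 50.41  0.97]
[0.49420969 0.45987043 0.014     ]
```

```bash
python3 -m handwheel '[[0.78,5.03,0,0,0.8],[0.78,5.03,0,0,0.8],[0.78,5.03,0,0,0.8],[0.78,5.03,0,0,0.8],[0.78,5.03,0,0,0.8],[0.78,5.03,0,0,0.8],[0.78,5.03,0,0,0.8],[0.78,5.03,0,0,0.8],[0.78,5.03,0,0,0.8],[0.78,5.03,0,0,0.8]]' >/dev/null;python3 -m handwheel '[[0,0,0,0,0.8],[0,0,0,0,0.8],[0,0,0,0,0.8]]';  python3 -c "
from h import *
cap('side','s10.png')
to(.495,.463,.075,87)"
```

```text
time_s: 57.35
tcp_pos: [0.4968, 0.4611, 0.261]
ee_rot: [[-0.999, 0.05, -0.0], [0.05, 0.999, -0.0], [0.0, -0.0, -1.0]]
wrist_force: [-0.1, -0.3, 0.5]
gripper_width: 0.803
t=57.4 th=87.1 j6=-149 grasp=[0.4969 0.461  0.2101] w=0.799 f=[0.3 0.5 0.4] | turn 0.1 shift now [ 0.2   0.19 13.51] after turn [ 0.21  0.19 13.51]
```

```bash
python3 -m handwheel '[[0.2,0.15,4,0,0.8],[0,0,4,0,0.8],[0,0,3.5,0,0.8],[0,0,1.6,0,0.8],[0,0,0,0,0.8],[0,0,0,0,0],[0,0,0,0,0],[0,0,0,0,0],[0,0,0,0,0],[0,0,0,0,0]]'; python3 -m handwheel '[[0,0,0,0,0.8],[0,0,0,0,0.8],[0,0,0,0,0.8],[0,0,-5,0,0.8],[0,0,-5,0,0.8],[0,0,0,-10,0.8],[0,0,0,-10,0.8],[0,0,0,-10,0.8],[0,0,0,-10,0.8],[0,0,0,-10,0.8]]';python3 -m handwheel '[[0,0,0,-10,0.8],[0,0,0,-10,0.8],[0,0,0,-10,0.8],[0,0,0,-10,0.8],[0,0,0,0,0.8],[0,0,0,0,0.8]]'; python3 -c "
from h import *
s=cap('side')[:,:,::-1].copy(); H,S,V=cv2.split(cv2.cvtColor(s,cv2.COLOR_BGR2HSV)); m=np.zeros(H.shape,np.uint8); m[285:345,150:200]=(((H<7)|(H>173))&(S>130)&(V>100))[285:345,150:200]
p=np.argwhere(m)[:,::-1]; print(len(p), p.mean(0) if len(p) else '')
to(.495,.463,.075,177)"
```

```text
time_s: 58.65
tcp_pos: [0.4947, 0.4636, 0.1298]
ee_rot: [[-0.999, 0.05, -0.0], [0.05, 0.999, -0.0], [0.0, -0.0, -1.0]]
wrist_force: [-0.5, -3.2, -0.6]
gripper_width: 0.319
time_s: 59.9
tcp_pos: [0.4947, 0.4636, 0.2297]
ee_rot: [[-0.676, -0.737, -0.0], [-0.737, 0.676, -0.0], [0.0, 0.0, -1.0]]
wrist_force: [0.1, 0.1, 0.1]
gripper_width: 0.799
time_s: 60.65
tcp_pos: [0.4947, 0.4637, 0.2297]
ee_rot: [[-0.052, -0.999, -0.0], [-0.999, 0.052, -0.0], [0.0, 0.0, -1.0]]
wrist_force: [0.4, -0.5, 0.1]
gripper_width: 0.797
0 
t=60.7 th=177.0 j6=-60 grasp=[0.4947 0.4636 0.1787] w=0.801 f=[ 0.3  0.5 -0.1] | turn 0.0 shift now [ 0.06 -0.03 10.37] after turn [ 0.06 -0.03 10.37]
```

```bash
python3 -m handwheel '[[0,0,3.5,0,0.8],[0,0,3.5,0,0.8],[0,0,1.9,0,0.8],[0,0,0,0,0.8],[0,0,0,0,0.8],[0,0,0,0,0],[0,0,0,0,0],[0,0,0,0,0],[0,0,0,0,0],[0,0,0,0,0]]'; python3 -c "
from h import *
to(.433,-.1643,.1,177)"; python3 -m handwheel '[[0,0,-2,0,0],[0,0,-5,0,0],[0,0,-5,0,0],[0,0,-4,0,0],[0,0,0,0,0],[0,0,0,0,0]]'; python3 -c "
from h import *
to(.433,-.1643,.15,177)"
```

```text
time_s: 61.95
tcp_pos: [0.4947, 0.4636, 0.1407]
ee_rot: [[-0.05, -0.999, -0.0], [-0.999, 0.05, -0.0], [0.0, 0.0, -1.0]]
wrist_force: [-1.7, 0.2, -0.3]
gripper_width: 0.322
t=62.0 th=177.1 j6=-60 grasp=[0.4947 0.4636 0.0897] w=0.322 f=[-1.7  0.2 -0.3] | turn 0.1 shift now [63.02  3.03 -1.02] after turn [63.03  2.87 -1.02]
time_s: 62.7
tcp_pos: [0.494, 0.4631, 0.2987]
ee_rot: [[-0.05, -0.999, -0.003], [-0.999, 0.05, -0.002], [0.002, 0.003, -1.0]]
wrist_force: [-0.7, -0.4, -3.0]
gripper_width: 0.319
t=62.7 th=177.1 j6=-60 grasp=[0.4939 0.463  0.2477] w=0.319 f=[-0.7 -0.4 -3. ] | turn 0.1 shift now [62.94  2.9   9.92] after turn [62.94  2.77  9.92]
```

```bash
python3 -m handwheel '[[5.24,0.24,0,0,0],[5.24,0.24,0,0,0],[5.24,0.24,0,0,0],[5.24,0.24,0,0,0],[5.24,0.24,0,0,0],[5.24,0.24,0,0,0],[5.24,0.24,0,0,0],[5.24,0.24,0,0,0],[5.24,0.24,0,0,0],[5.24,0.24,0,0,0]]'; python3 -m handwheel '[[5.24,0.24,0,0,0],[5.24,0.24,0,0,0],[0,0,4,0,0],[0,0,4,0,0],[0,0,0,0,0],[0,0,0,0,0],[0,0,0,0,0],[0,0,0,0,0]]'
python3 - <<'E'
from h import *
b=cap('side','s11.png')[:,:,::-1]
cv2.imwrite('pics/m1.png',cv2.resize(b[150:250,240:360],None,fx=6,fy=6,interpolation=cv2.INTER_CUBIC))
to(.433,-.1643,.102,177)
P=cams.camera_params('side')
for p in [(.433,-.1643,.03),(.433,-.1643,.08)]: print((np.array(proj(P,p))-[240,150])*6)
E
```

```text
time_s: 63.95
tcp_pos: [0.4432, -0.0601, 0.2988]
ee_rot: [[-0.05, -0.999, -0.004], [-0.999, 0.05, -0.0], [0.001, 0.004, -1.0]]
wrist_force: [0.8, -0.3, -2.0]
gripper_width: 0.316
time_s: 64.95
tcp_pos: [0.4352, -0.1628, 0.2219]
ee_rot: [[-0.049, -0.999, 0.003], [-0.999, 0.049, -0.0], [0.0, -0.003, -1.0]]
wrist_force: [-0.6, 0.7, -1.9]
gripper_width: 0.317
t=65.0 th=177.2 j6=-2 grasp=[ 0.4351 -0.1628  0.1707] w=0.317 f=[ 0.1 -0.3 -2.8] | turn 0.2 shift now [0.16 0.22 6.86] after turn [0.16 0.22 6.86]
[465.92337397 311.92209799]
[473.89691072 253.86001324]
```

View pics/m1.png

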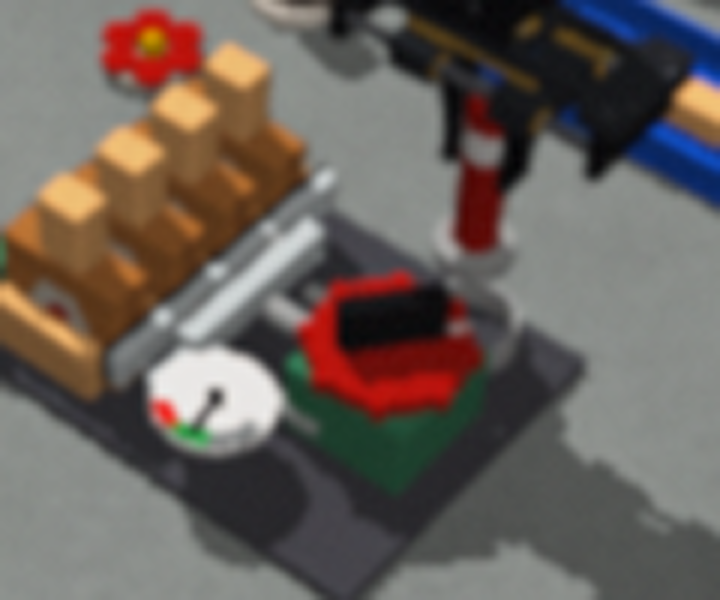

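The side view shows the marker above the ring, foot at (477,245) and ring near (473,318). The needle tip is at (193,433), in the green. Lowering with the 2 mm correction.

```bash
python3 -m handwheel '[[0.15,0.2,2,0,0],[0,0,2,0,0],[0,0,0,0,0],[0,0,0,0,0],[0,0,0.6,0,0],[0,0,0.6,0,0],[0,0,0,0,0]]';  python3 -c "
from h import *
to(.433,-.1643,.1,177)"
```

```text
time_s: 65.88
tcp_pos: [0.4322, -0.1643, 0.1682]
ee_rot: [[-0.05, -0.999, -0.001], [-0.999, 0.05, 0.0], [-0.0, 0.001, -1.0]]
wrist_force: [-0.1, 0.4, -2.1]
gripper_width: 0.313
t=65.9 th=177.1 j6=-2 grasp=[ 0.4321 -0.1643  0.1172] w=0.313 f=[-0.1  0.4 -2.1] | turn 0.1 shift now [-0.   -0.09  1.72] after turn [-0.   -0.09  1.72]
```

```bash
python3 -m handwheel '[[0,-0.05,0.6,0,0],[0,0,0.6,0,0],[0,0,0.3,0,0],[0,0,0.15,0,0],[0,0,0,0,0],[0,0,0,0,0]]';  python3 -c "
from h import *
to(.433,-.1643,.1,177)"
```

```text
time_s: 66.62
tcp_pos: [0.4332, -0.1644, 0.1524]
ee_rot: [[-0.05, -0.999, 0.0], [-0.999, 0.05, -0.0], [0.0, -0.0, -1.0]]
wrist_force: [0.4, -0.0, -3.1]
gripper_width: 0.315
t=66.6 th=177.1 j6=-2 grasp=[ 0.4332 -0.1644  0.1014] w=0.315 f=[ 0.4 -0.  -3.1] | turn 0.1 shift now [-0.01  0.02  0.14] after turn [-0.01  0.02  0.14]
```

Nearly down (1–2 mm left). Seat it, release, rise straight up and go clear.

```bash
python3 -m handwheel '[[0,0,0.15,0,0],[0,0,0.05,0,0],[0,0,0,0,0]]'; python3 -m handwheel '[[0,0,0,0,0.5],[0,0,0,0,0.6],[0,0,0,0,0.6],[0,0,-2,0,0.6],[0,0,-5,0,0.6],[0,0,-5,0,0.6],[0,0,-4,0,0.6],[4,5,0,0,0.6],[4,5,0,0,0.6],[4,5,0,0,0.6]]'; python3 -m handwheel '[[3,5,0,0,0.6],[0,0,0,0,0.6],[0,0,0,0,0.6]]'
python3 - <<'E'
from h import *
t=cap('top','top12.png')[:,:,::-1]; b=cap('side','s12.png')[:,:,::-1]
A=cv2.resize(t[125:275,265:480],None,fx=2.6,fy=2.6,interpolation=cv2.INTER_CUBIC); B=cv2.resize(b[150:245,225:345],None,fx=1,fy=1)
B=cv2.resize(b[150:250,225:345],(0,0),fx=3.3,fy=3.3,interpolation=cv2.INTER_CUBIC)
c=np.zeros((590,799,3),np.uint8); c[:B.shape[0],:B.shape[1]]=B; A=cv2.resize(t[130:270,268:378],None,fx=3.6,fy=3.6,interpolation=cv2.INTER_CUBIC); c[:A.shape[0],400:400+A.shape[1]]=A
D=cv2.resize(t[185:280,420:480],None,fx=2.5,fy=2.5); c[335:335+D.shape[0],:D.shape[1]]=D; cv2.imwrite('pics/c12.png',c)
E
```

```text
time_s: 67.0
tcp_pos: [0.4332, -0.1644, 0.1506]
ee_rot: [[-0.05, -0.999, 0.0], [-0.999, 0.05, -0.0], [0.0, -0.0, -1.0]]
wrist_force: [-2.0, 0.8, 1.7]
gripper_width: 0.314
time_s: 68.25
tcp_pos: [0.2794, -0.2746, 0.3104]
ee_rot: [[-0.048, -0.999, 0.001], [-0.999, 0.048, -0.0], [0.0, -0.001, -1.0]]
wrist_force: [0.2, -1.5, 0.6]
gripper_width: 0.6
time_s: 68.62
tcp_pos: [0.2296, -0.3017, 0.3103]
ee_rot: [[-0.051, -0.999, 0.001], [-0.999, 0.051, -0.0], [0.0, -0.001, -1.0]]
wrist_force: [0.3, 0.4, -0.2]
gripper_width: 0.598
```

View pics/c12.png

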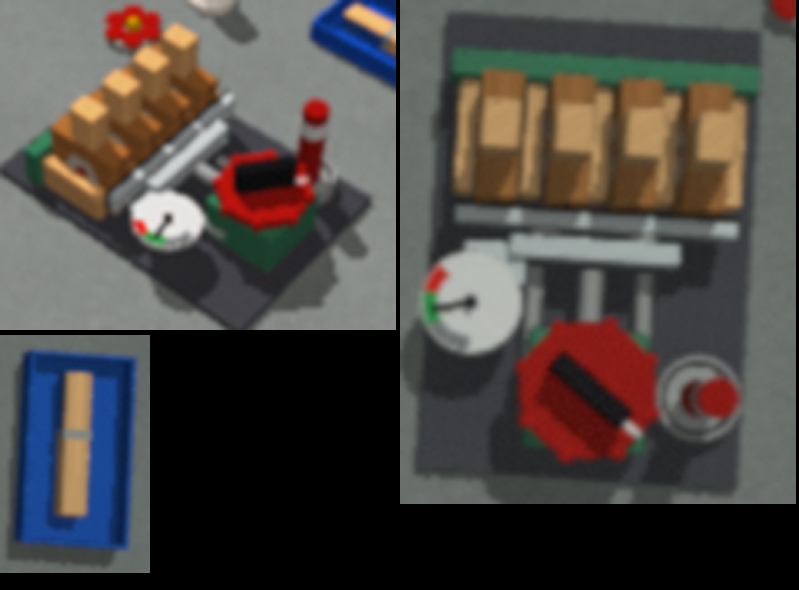

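Final views:
- **Marker:** stands upright in the ring, its foot inside at (697,397).
- **Blocks:** all four are upright in their slots.
- **Needle:** hub (470,301) to tip (432,308), about 1.34 rad, mid green.
- **Brush:** lies flat in the tray.

The gripper is clear, so I'm handing in.

```bash
python3 -c "
from station import job; print(job.finish_job())"
```

```text
the job is handed in; nothing more can be done
None
```

The job is done and handed in at about 69 s of robot time, with the gripper well clear of everything. I did it in the order asked.

- **Brush:** it lies flat in the blue tray. I chose it because it lay across the ribs; the only look-alike I saw, a pink one off the clamp, was not touched. Its blue end never showed clearly: I saw only dark blue at one end on the clamp, and plain wood with a grey band in the tray.
- **Blocks:** all four were present, and each stands upright in its own slot. Each was lowered until it touched the floor (5–19 N), and the handle tops were at the expected height in the side view. Slot 1 touched about 2 mm sooner than the others, and I judged it seated from that view.
- **Wheel:** I turned it about 287° clockwise in two grips. With the hand away, the needle read about 1.34 rad from above, mid green (1.0–1.75), and no reading during the winding was higher. The torque reading was not useful in the second grip, so I relied on the needle rather than on feeling it turn firm.
- **Marker:** it had been knocked a few centimetres aside during the run, so I measured it again from two cameras. It now stands upright in the ring, with its foot inside the rim.

No check failed at the end. In the last pictures nothing near the clamp had moved. I did not measure every bystander again, but nothing the robot did came near them.

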